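# Build up a gear shaft on the garage bench

## Task

Build up the gear shaft on the assembly stand, from the bottom: first the big gear, hub up, turned so that its two notches pass over the shaft's keys and it drops fully home on the shoulder; then the spacer ring; then the small gear, hub up; and last the end cap over the tip of the shaft. Each part must lie flat on the one below before the next goes on. Leave the mug, the jar and the socket standing where they are.

Things in the scene. Friction and masses are not known exactly. Their poses are not given: they have to be found in the camera images.
- stand: Fixed stand: round grey foot 104 mm across, 14 high; shoulder 48 across, its flat top 30 above the bench; upright steel shaft 20 in diameter to 86 above the bench (top 5 mm tapered to 12). At the shaft's foot two opposed keys along the stand's +x and -x: 8 wide, out to 17 from the axis, from the shoulder to 46 above the bench (top 2 mm only 5 wide). Origin on the shaft's axis at bench level.
- big_gear: Large steel gear lying hub up: toothed disc 84 mm across, 8 thick; on it a hub 14 tall (22 in all), 50 across with two flats 40 apart facing +y and -y, 30 long: grip there. Through bore 22.5 with two opposed notches along +x and -x, 11 wide, out to 19.5 from the axis. 0.35 kg. Origin on the axis at the underside. Seated: underside 30 above the bench, x along the stand's x, either way round.
- spacer: Plain steel spacer ring lying flat, 38 mm outside, 24 mm bore, 12 mm thick, about 0.07 kg. Origin on the axis at the underside. In place its underside is 52 mm above the bench.
- small_gear: Small steel gear lying flat, hub up: toothed disc 62 mm across and 6 mm thick, on it a round hub 36 mm across and 10 mm tall (16 mm in all), plain through bore 24 mm, about 0.15 kg. Origin on the axis at the underside, z up. In place its underside is 64 mm above the bench.
- end_cap: Dark steel round end cap standing with its closed side up: 34 mm across, 19 mm tall, with a blind hole 24 mm across and 11 mm deep in its underside; a small bright disc on top. About 0.09 kg. Origin on the axis at the underside, z up. In place its underside is 80 mm above the bench, the shaft's tip inside the hole.
- mug: Blue ceramic cup without a handle, 72 mm across, 75 mm high, loose. Not part of the job: leave it. Origin under its centre.
- jar: Amber glass jar with a steel lid, 62 mm across, 85 mm high, loose. Not part of the job: leave it. Origin under its centre.
- socket: Dark steel wrench socket standing upright, 34 mm across below and 28 mm above, 48 mm high, loose. Not part of the job: leave it. Origin under its centre.
There are look-alikes about, which are no part of the job. What is shaped like the big_gear but orange is not meant.

How it is judged:
On the way, in this order (a step that is already met when the one before it is completed fails the run):
1. the big gear is right down on the stand's shoulder, its notches over the keys (z of big_gear in the frame of stand between 0.027 and 0.033 m and horizontal distance between big_gear and stand below 0.005 m and angle between big_gear's own z axis and vertical below 0.08 rad and angle between the x axis of big_gear and the x axis of stand, either way round below 0.25 rad), for 0.2 s.
2. the spacer lies flat on the big gear's hub, round the shaft (all of step 1 and z of spacer in the frame of stand between 0.049 and 0.055 m and horizontal distance between spacer and stand below 0.007 m and angle between spacer's own z axis and vertical below 0.08 rad), for 0.2 s.
3. the small gear lies flat on the spacer, hub up, round the shaft (all of step 2 and z of small_gear in the frame of stand between 0.061 and 0.067 m and horizontal distance between small_gear and stand below 0.007 m and angle between small_gear's own z axis and vertical below 0.08 rad), for 0.2 s.
4. the end cap sits over the end of the shaft, flat on the small gear's hub (all of step 3 and z of end_cap in the frame of stand between 0.077 and 0.083 m and horizontal distance between end_cap and stand below 0.007 m and angle between end_cap's own z axis and vertical below 0.08 rad), for 0.2 s.
At the end, for the whole second after the job is handed in: Big gear, spacer, small gear, end cap on the shaft in this order, released, at rest, flat (0.08 rad), undersides within 3 mm of 30, 52, 64, 80 mm above the bench; big gear within 5 mm and 0.25 rad of the stand's axis and x direction, the others within 7 mm of the axis (all of step 4 and linear speed of each of big_gear, spacer, small_gear, end_cap below 0.02 m/s and angular speed of each of big_gear, spacer, small_gear, end_cap below 0.2 rad/s); the robot touches nothing.
It fails at once if the mug is pushed more than 30 mm away or tipped over (distance of mug from where it was at the start of the episode above 0.03 m or angle between mug's own z axis and vertical above 0.5 rad).
It fails at once if the jar is pushed more than 30 mm away or tipped over (distance of jar from where it was at the start of the episode above 0.03 m or angle between jar's own z axis and vertical above 0.5 rad).
It fails at once if the socket is pushed more than 30 mm away or tipped over (distance of socket from where it was at the start of the episode above 0.03 m or angle between socket's own z axis and vertical above 0.5 rad).
It also fails if it takes over 128 s, if anything falls off the work surface, if the arm or the gripper's body presses on something with over 40 N, if the wrist force passes 120 N, or if a joint passes its speed limit or range.

## Robot

A 6-joint arm with a two-finger parallel gripper is mounted at the origin on the work surface. World frame = base frame: x ahead of the robot, y to its left, z up, the work surface at z = 0. Lengths are in m, angles in rad, forces in N, time in s.
With the tool pointing down it reaches from about 0.35 to 0.775 m from the base axis. Payload 5.5 kg.
Tool frame: the origin (TCP) lies where the fingers leave the gripper's body, on its centre line; the fingertips stand 73 mm ahead of it and the grasp point (between the pads) lies ctrl.tcp_to_grasp ahead of it (ctrl.tcp_to_grasp is the distance from the TCP to the grasp point, in m); z points along the fingers, y is the direction in which the jaws open and shut (so a half turn about z gives the same grasp; the last joint's range is limited). The gripper opens to 85 mm and grips with 20 to 120 N. Pads are 22 mm wide; open, the fingers measure 114 mm over their backs; the gripper's body (76 mm by 85 mm) begins 54 mm behind the grasp point. The pads swing forward as they close: fully open they stand 13 mm farther back than shut.
Start: joints at [1.081, 0.313, 0.046, 1.304, 0, 1.431], TCP at [0.197, 0.54, 0.304] pointing down, gripper open.
Joint ranges: [-2.76, 2.76], [-0.86, 1.69], [-1.03, 1.26], [-2.2, 2.34], [-1.47, 1.5], [-3.14, 3.14]. Speed limits (rad/s): [2.57, 2.57, 3.14, 3.14, 3.14, 3.14].

## Interface

Orientations are given as a 3x3 rotation matrix whose columns are the frame's x, y, z axes.
In Python, from workcell import ctrl gives the robot as it stands.
- The arm moves only by the shell command python3 -m pendant 'ROWS' [FORCE]. ROWS is JSON, a list of rows, each an object with "translation": the shift along the tool's x, y, z scaled (see below), a list of three; "twist": the turn, a rotation vector about the tool's x, y, z scaled (see below), a list of three; "grip": the opening, from 0 (shut) to 1 (fully open). A call has 1 to 20 rows; each row shifts and turns the commanded pose from where the row before left it, along the tool's axes as they then stand; what a row does not reach is not made up. The controller multiplies each number of a shift by 0.3 m and each number of a turn by 90 degrees. A row lasts 1/12 s, in which the tool goes at most 41.7 mm and 7.16 degrees, less where a joint would pass 70% of its speed; a pose out of reach is approached as far as the arm can. A call with a number of a shift or a turn outside -1 to 1 is refused whole. A call with a gripper value outside its range is refused whole. The fingers move at their own pace and stop on an object; FORCE is the grip in N (left out, the last holds). Time passes only in rows, so rows that do not move let the fingers close. It gives the time, the measured TCP pose, the force and the opening at its end, in the units of the state.
- ctrl.state(): the state, without advancing time (a new reading comes with each control period).
- ctrl.read_camera(name): name is "scene" or "top" or "wrist"; returns a dict with "frame" (480x640x3 uint8, red, green, blue), "K" (3x3 intrinsics, pixels), "k1" (the pictures are not rectified: a ray, as slopes to the right and down, at radius r is drawn at 1 + k1 r^2 times it, then the intrinsics apply), "origin" and "rotation" of the camera in the world. Camera axes: x right, y up, looking along -z (the intrinsics and any distortion apply to the point x, -y, -z); pixel columns grow to the right and rows downward; lengths in m; the calibration is good to about 2 mm. A picture is of the moment at which its call begins. There is no depth.
- ctrl.close_job(): hands the job in, once; it reports no verdict.
The state is a dict: "t": time; "joints": joint angles; "qd": joint speeds; "joint_efforts": joint torques, N m; "eef_pos": TCP position; "ee_rot": TCP orientation; "ft_force": force on the tool from outside, world axes, zero at the start; "wrist_torque": the same for the moment, N m; "grip_width": opening from 0.0 (shut) to 1.0 (fully open).
Only numpy, scipy, OpenCV 4.12 (cv2) and the standard library are available. Lean on these libraries where they do the work, as an engineer would, in place of code of your own. Each camera call takes 0.05 s, during which the arm holds its last target.

## Working session

There is one attempt and no reset: what is moved stays moved. The work goes in short steps, Python scripts to look and compute and a shell command to move; the robot and the scene stay as the last step left them, time stands still between calls to the robot, and variables do not carry over. Pictures are saved under pics/ and viewed, and the job is handed in when it is done.

```bash
ls; mkdir -p pics
python3 - <<'E'
from workcell import ctrl
import cv2,numpy as np
s=ctrl.state()
print(s, ctrl.tcp_to_grasp)
for n in ["scene","top","wrist"]:
    c=ctrl.read_camera(n)
    cv2.imwrite(f"pics/{n}0.png",c["frame"][:,:,::-1])
    print(n,c["K"],c["k1"],c["origin"],c["rotation"])
E
```

```text
pics
{'t': 0.0, 'joints': array([1.08139398e+00, 3.14010890e-01, 4.49622037e-02, 1.30359390e+00,
       9.17629244e-06, 1.43118346e+00]), 'qd': array([ 3.63215903e-04, -7.35608097e-04,  1.13191424e-03,  5.50671788e-04,
       -5.29712015e-04,  3.08229517e-05]), 'joint_efforts': array([-2.00117873e-03, -4.80627823e+01,  2.98530936e+01,  1.92700460e-02,
       -2.22092904e-04, -5.35352200e-06]), 'eef_pos': array([0.19688444, 0.53983379, 0.30299592]), 'ee_rot': array([[-9.39444758e-01,  3.42699255e-01, -8.76021596e-04],
       [ 3.42700271e-01,  9.39443390e-01, -1.62521820e-03],
       [ 2.66011631e-04, -1.82701556e-03, -9.99998296e-01]]), 'ft_force': array([-0.402699  , -0.68937507,  0.25039181]), 'wrist_torque': array([0.01896117, 0.03709169, 0.02446251]), 'grip_width': 1.003581163133875} 0.0539
scene [[590.73911441   0.         321.43850031]
 [  0.         590.73911441 246.8620597 ]
 [  0.           0.           1.        ]] -0.1954706813196225 [1.33669016 0.24579379 0.88005359] [[-0.31906669 -0.67461548  0.66565036]
 [ 0.9477094  -0.23199152  0.21915023]
 [ 0.00658311  0.70076665  0.7133602 ]]
top [[474.37795313   0.         327.82958365]
 [  0.         474.37795313 240.57151487]
 [  0.           0.           1.        ]] 0.039072489074688355 [ 0.35840596 -0.00702573  0.98509005] [[-0.01627954  0.98768606 -0.15559953]
 [-0.99970838 -0.01885468 -0.01508817]
 [-0.01783615  0.15530853  0.98770498]]
wrist [[351.53838347   0.         315.47656214]
 [  0.         351.53838347 237.318097  ]
 [  0.           0.           1.        ]] -0.0676299381113512 [0.1325926  0.56449262 0.37343536] [[ 0.3419739  -0.90575777 -0.25031325]
 [ 0.93970817  0.32917824  0.09268355]
 [-0.00155117 -0.26691676  0.96371834]]
```

View pics/scene0.png

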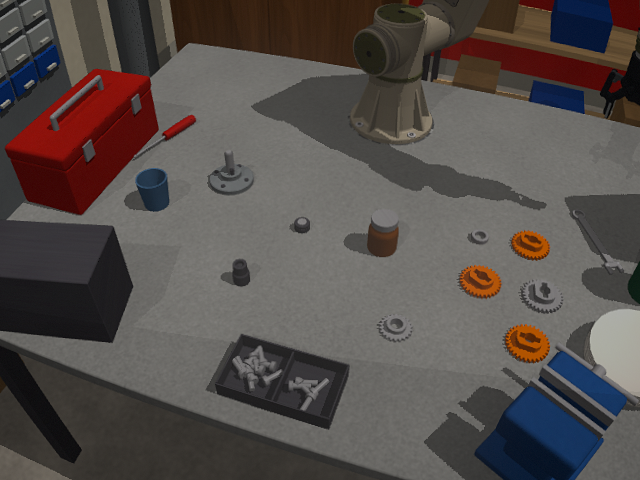

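View pics/top0.png

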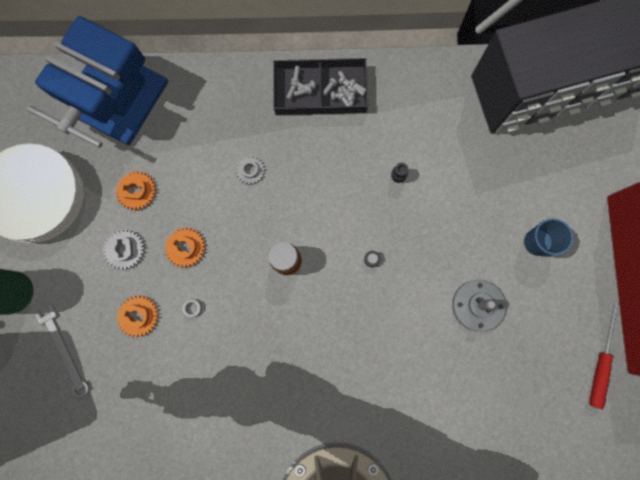

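View pics/wrist0.png

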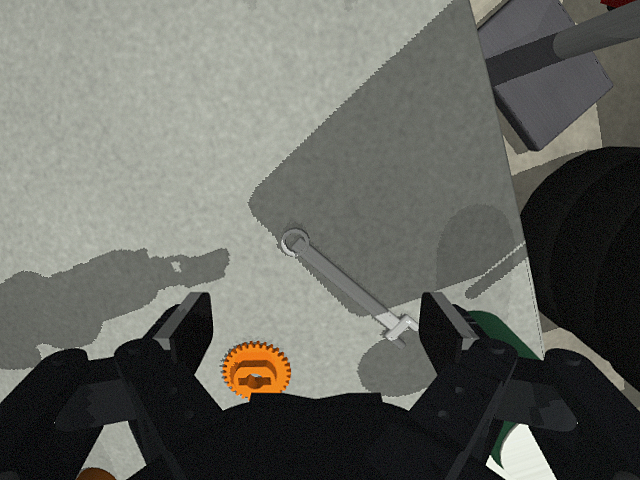

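```bash
cat > h.py <<'E'
from workcell import ctrl
import cv2,numpy as np
def cam(n,save=None):
    c=ctrl.read_camera(n)
    if save: cv2.imwrite(f"pics/{save}.png",c["frame"][:,:,::-1])
    return c
def ray(c,uv):
    K,k=c["K"],c["k1"]
    d=np.array([k,0,0,0.]); p=cv2.undistortPoints(np.array(uv,float).reshape(-1,1,2),K,d)[:,0]
    D=np.c_[p[:,0],-p[:,1],-np.ones(len(p))]@c["rotation"].T
    return c["origin"],D
def onz(c,uv,z):
    o,D=ray(c,uv); s=(z-o[2])/D[:,2]; return o+D*s[:,None]
def proj(c,P):
    P=np.atleast_2d(P); q=(P-c["origin"])@c["rotation"]
    x=q[:,0]/-q[:,2]; y=-q[:,1]/-q[:,2]; f=1+c["k1"]*(x*x+y*y)
    K=c["K"]; return np.c_[x*f*K[0,0]+K[0,2],y*f*K[1,1]+K[1,2]]
def go(x,y,z=None,yaw=None):
    """units to move TCP to x,y,z; yaw = desired direction (rad) of tool y axis in world (mod pi)"""
    s=ctrl.state(); R=s["ee_rot"]; p=s["eef_pos"]
    if z is None: z=p[2]
    d=R.T@(np.array([x,y,z])-p)/0.3
    print("t",round(s["t"],2),"pos",p.round(4),"grip",round(s["grip_width"],3),"F",s["ft_force"].round(1))
    print("units",d.round(4),"ntip",np.abs(d).max()/0.139)
    cy=np.arctan2(R[1,1],R[0,1]); print("tool y yaw deg",np.degrees(cy).round(2),"tilt",np.degrees(R[:2,2]).round(2),"j",s["joints"].round(2))
    if yaw is not None:
        a=(yaw-cy+np.pi/2)%np.pi-np.pi/2
        # tool z down: +twist z = world -yaw
        print("twistz units",round(-a/(np.pi/2),4),"tilt fix units",)
    zz=R.T@np.array([0,0,-1.]); ax=np.cross([0,0,1],zz); print("tiltfix twist units",(ax/(np.pi/2)).round(4))
E
python3 - <<'E'
from h import *
c=cam("top"); f=c["frame"][:,:,::-1]
for i,(u,v) in enumerate([(130,250),(480,306),(251,170)]):
    pass
def crop(u,v,w,h,k): return cv2.resize(f[v-h:v+h,u-w:u+w],None,fx=k,fy=k,interpolation=cv2.INTER_CUBIC)
a=np.hstack([crop(124,250,34,34,5),crop(480,306,34,34,5)])
b=np.hstack([crop(251,170,20,20,6),crop(191,309,20,20,6),crop(372,259,14,20,6)])
cv2.imwrite("pics/ta.png",a);cv2.imwrite("pics/tb.png",b)
for n,uv,z in [("gear",(124,250),.008),("spacer",(191,309),.006),("small",(251,170),.006),("cap",(372,259),.012),("stand",(480,306),.014),("jar",(284,257),.085),("mug",(553,238),.07),("socket",(400,170),.048)]:
    print(n,onz(c,[uv],z)[0].round(4))
E
```

```text
gear [0.5006 0.4322 0.008 ]
spacer [0.3763 0.2901 0.006 ]
small [0.6688 0.17   0.006 ]
cap [ 0.4715 -0.0825  0.012 ]
stand [ 0.3726 -0.2956  0.014 ]
jar [0.47   0.0911 0.085 ]
mug [ 0.4993 -0.4258  0.07  ]
socket [ 0.6488 -0.1422  0.048 ]
```

View pics/ta.png

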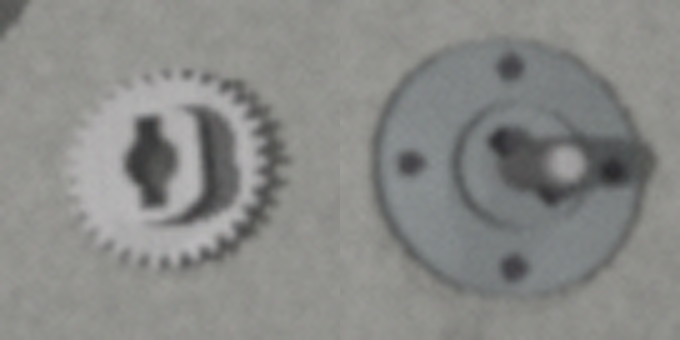

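View pics/tb.png

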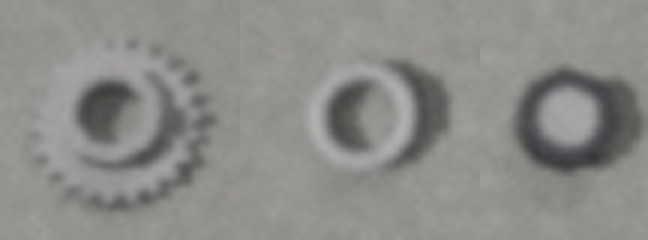

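Run:
```python
from h import *
go(0.5006,.4322,.2,np.pi/2)
```

```text
t 0.2 pos [0.197  0.54   0.3033] grip 1.003 F [-1.1 -0.7 -0.1]
units [-1.074   0.0098  0.3442] ntip 7.726644856291118
tool y yaw deg 69.96 tilt [-0.03 -0.06] j [1.08 0.31 0.05 1.3  0.   1.43]
twistz units -0.2227 tilt fix units
tiltfix twist units [-0.0007 -0.0001  0.    ]
```

```bash
python3 -m pendant '[{"translation":[-0.1,0,0],"twist":[0,0,0],"grip":1},{"translation":[-0.13,0,0],"twist":[0,0,0],"grip":1},{"translation":[-0.13,0,0],"twist":[0,0,0],"grip":1},{"translation":[-0.13,0,0],"twist":[0,0,0],"grip":1},{"translation":[-0.13,0,0],"twist":[0,0,0],"grip":1},{"translation":[-0.13,0,0],"twist":[0,0,0],"grip":1},{"translation":[-0.13,0,0],"twist":[0,0,0],"grip":1},{"translation":[-0.12,0.01,0.04],"twist":[0,0,0],"grip":1},{"translation":[-0.07,0,0.1],"twist":[0,0,0],"grip":0.8},{"translation":[0,0,0.1],"twist":[0,0,-0.07],"grip":0.7},{"translation":[0,0,0.1],"twist":[0,0,-0.07],"grip":0.7},{"translation":[0,0,0],"twist":[0,0,-0.07],"grip":0.7},{"translation":[0,0,0],"twist":[0,0,-0.013],"grip":0.7},{"translation":[0,0,0],"twist":[0,0,0],"grip":0.7},{"translation":[0,0,0],"twist":[0,0,0],"grip":0.7}]'
python3 - <<'E'
from h import *
go(0.5006,.4322,.2,np.pi/2)
c=cam("wrist","w1")
E
```

```text
t: 1.45
eef_pos: [0.5002, 0.4336, 0.2031]
ee_rot: [[-1.0, 0.002, 0.002], [0.002, 1.0, 0.001], [-0.002, 0.001, -1.0]]
ft_force: [-0.1, 0.9, 0.1]
grip_width: 0.704
t 1.45 pos [0.5002 0.4336 0.2031] grip 0.704 F [-0.1  0.9  0.1]
units [-0.0014 -0.0045  0.0105] ntip 0.07518210602095861
tool y yaw deg 89.9 tilt [0.1  0.07] j [0.59 0.52 0.11 1.16 0.   0.59]
twistz units -0.0011 tilt fix units
tiltfix twist units [ 0.0008  0.0012 -0.    ]
```

View pics/w1.png

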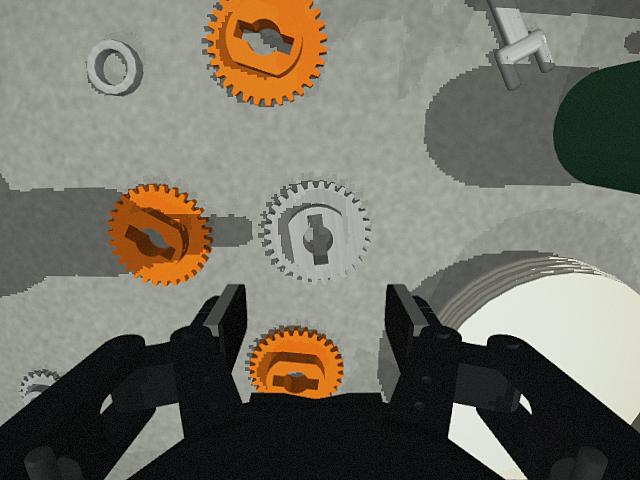

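Run:
```python
from h import *
f=cv2.imread("pics/w1.png")
cv2.imwrite("pics/w1c.png",cv2.resize(f[170:300,250:390],None,fx=5,fy=5,interpolation=cv2.INTER_NEAREST)[:600])
```

```text
(no output)
```

View pics/w1c.png

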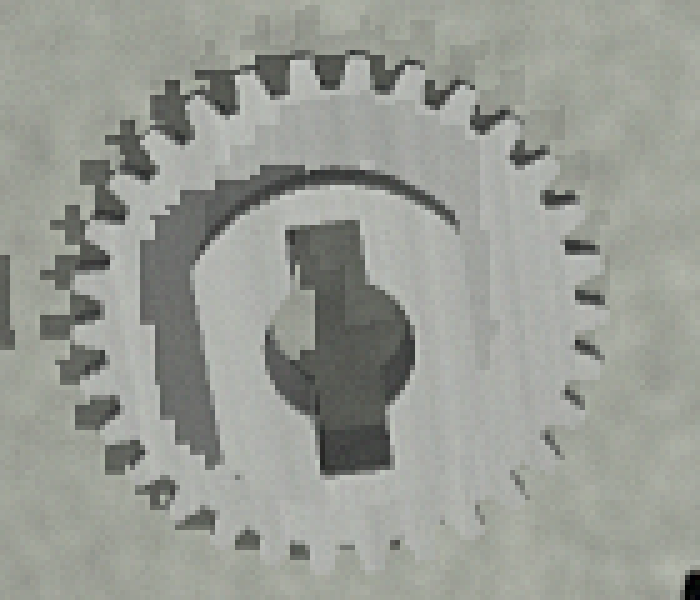

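Run:
```python
from h import *
c=cam("wrist")
q=np.array([(285,229),(360,220),(393,465),(319,474)])/5+[250,170]-0.4
P=onz(c,q,.022); print(P.round(4)); m=P.mean(0); print("slot centre",m)
a=(P[0]+P[1]-P[2]-P[3])/2; print("len",np.linalg.norm(a),"ang",np.degrees(np.arctan2(a[1],a[0])), np.linalg.norm(P[0]-P[1]))
# flats edges: left edge (195,265)-(220,465)
e=onz(c,np.array([(195,265),(220,465)])/5+[250,170]-.4,.022); d=e[0]-e[1]; print("flat ang",np.degrees(np.arctan2(d[1],d[0])))
go(m[0],m[1],.2,np.arctan2(a[1],a[0])+np.pi/2)
c=cam("top");f=c["frame"][:,:,::-1]
print("proj top stand axis bottom/top",proj(c,[[.3726,-.2956,.014],[.3726,-.2956,.086]]))
cv2.imwrite("pics/st.png",cv2.resize(f[270:345,440:525],None,fx=7,fy=7,interpolation=cv2.INTER_CUBIC))
```

```text
[[0.4854 0.4289 0.022 ]
 [0.4841 0.4398 0.022 ]
 [0.522  0.445  0.022 ]
 [0.5234 0.4338 0.022 ]]
slot centre [0.50369909 0.43686482 0.022     ]
len 0.03829375885071048 ang -172.45714864136693 0.01103745191868677
flat ang -174.26093905216743
t 1.55 pos [0.5002 0.4336 0.2035] grip 0.7 F [-0.7  0.  -0.2]
units [-0.0117  0.0107  0.0118] ntip 0.08468759976117858
tool y yaw deg 89.95 tilt [0.14 0.09] j [0.59 0.52 0.11 1.16 0.   0.59]
twistz units -0.0844 tilt fix units
tiltfix twist units [ 0.001   0.0015 -0.    ]
proj top stand axis bottom/top [[480.01728834 305.99187381]
 [491.64248947 305.26655581]]
```

View pics/st.png

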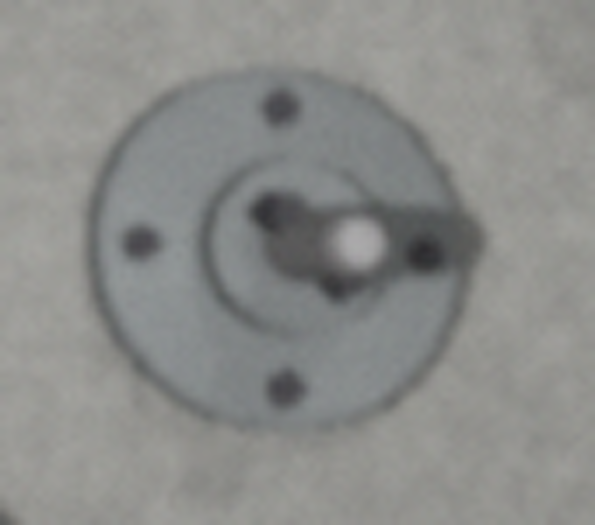

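```bash
python3 -m pendant '[{"translation":[-0.0117,0.0107,0],"twist":[0.001,0.0015,-0.04],"grip":0.65},{"translation":[0,0,0.05],"twist":[0,0,-0.04],"grip":0.65},{"translation":[0,0,0.1],"twist":[0,0,0],"grip":0.65},{"translation":[0,0,0.1],"twist":[0,0,0],"grip":0.65},{"translation":[0,0,0.05],"twist":[0,0,0],"grip":0.65},{"translation":[0,0,0],"twist":[0,0,0],"grip":0.65},{"translation":[0,0,0],"twist":[0,0,0],"grip":0.65}]'
python3 - <<'E'
from h import *
go(0.5037,.4369,.084,np.radians(97))
c=cam("wrist","w2")
E
```

```text
t: 2.18
eef_pos: [0.5027, 0.4361, 0.1119]
ee_rot: [[-0.992, -0.125, -0.003], [-0.125, 0.992, -0.002], [0.003, -0.002, -1.0]]
ft_force: [-0.8, 0.6, 0.9]
grip_width: 0.65
t 2.18 pos [0.5027 0.4361 0.1119] grip 0.65 F [-0.8  0.6  0.9]
units [-0.004   0.0025  0.093 ] ntip 0.6692156659459646
tool y yaw deg 97.21 tilt [-0.17 -0.12] j [ 0.59  0.6   0.    0.98 -0.    0.47]
twistz units 0.0023 tilt fix units
tiltfix twist units [-0.0011 -0.0021  0.    ]
```

View pics/w2.png

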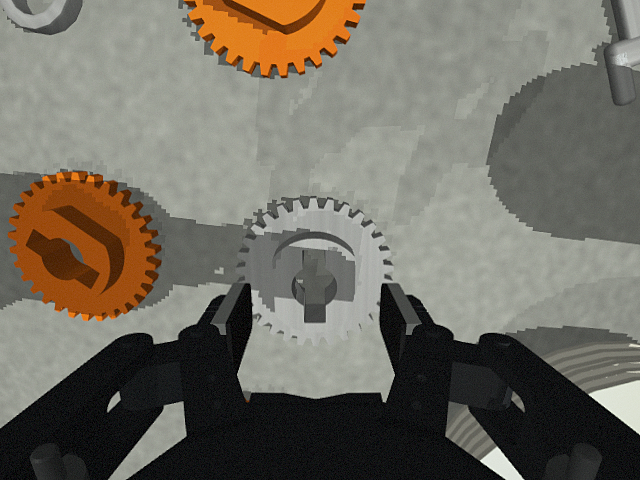

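Run:
```python
from h import *
c=cam("wrist")
print(onz(c,[(302,248),(330,248),(326,322),(303,322),(315.5,286)],.022).round(4))
s=ctrl.state();R=s["ee_rot"];p=s["eef_pos"]
# tip pixel edges at rows 284..: intersect with plane y_tool=+-w/2
w=s["grip_width"]*.085
for uv,sg in [((247,284),-1),((384,284),1),((241,378),-1),((392,376),1)]:
    o,D=ray(c,[uv]); o=R.T@(o-p); d=R.T@D[0]
    for h in (w/2,): k=(sg*h-o[1])/d[1]; print(uv,(o+k*d).round(4))
```

```text
[[0.486  0.4292 0.022 ]
 [0.4843 0.4426 0.022 ]
 [0.524  0.446  0.022 ]
 [0.5255 0.4343 0.022 ]
 [0.5048 0.4382 0.022 ]]
(247, 284) [ 0.0108 -0.0276  0.0667]
(384, 284) [0.0153 0.0276 0.056 ]
(241, 378) [-0.0192 -0.0276  0.0447]
(392, 376) [-0.0094  0.0276  0.0331]
```

```bash
python3 -m pendant '[{"translation":[-0.007,0.004,0.05],"twist":[-0.001,-0.002,0],"grip":0.65},{"translation":[0,0,0.03],"twist":[0,0,0],"grip":0.65},{"translation":[0,0,0.023],"twist":[0,0,0],"grip":0.65},{"translation":[0,0,0],"twist":[0,0,0],"grip":0.65},{"translation":[0,0,0],"twist":[0,0,0],"grip":0.3},{"translation":[0,0,0],"twist":[0,0,0],"grip":0.3},{"translation":[0,0,0],"twist":[0,0,0],"grip":0.3},{"translation":[0,0,0],"twist":[0,0,0],"grip":0.3},{"translation":[0,0,0],"twist":[0,0,0],"grip":0.3}]' 60
python3 - <<'E'
from h import *
go(0.5048,.4380,.084,np.radians(97))
c=cam("wrist","w3")
E
```

```text
t: 3.03
eef_pos: [0.5051, 0.4377, 0.0817]
ee_rot: [[-0.992, -0.126, 0.001], [-0.126, 0.992, 0.001], [-0.002, 0.001, -1.0]]
ft_force: [-0.7, -0.7, 2.8]
grip_width: 0.453
t 3.03 pos [0.5051 0.4377 0.0817] grip 0.453 F [-0.7 -0.7  2.8]
units [ 0.0009  0.0012 -0.0075] ntip 0.05416128249007803
tool y yaw deg 97.23 tilt [0.08 0.04] j [ 0.59  0.63 -0.03  0.92 -0.    0.47]
twistz units 0.0025 tilt fix units
tiltfix twist units [ 0.0004  0.001  -0.    ]
```

View pics/w3.png

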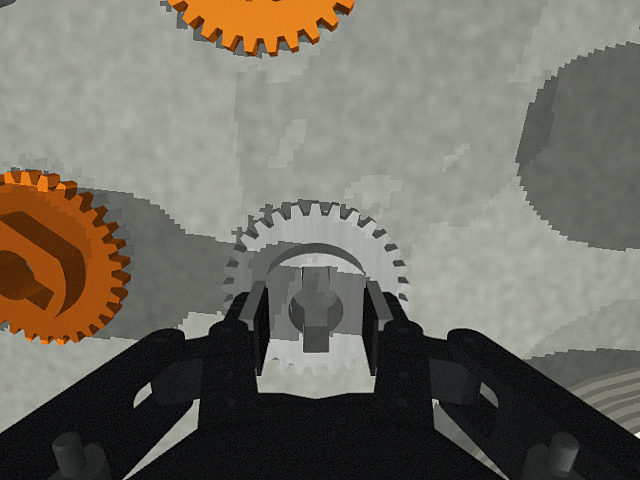

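```bash
python3 - <<'E'
from h import *
c=cam("wrist")
s=ctrl.state();R=s["ee_rot"];p=s["eef_pos"]
P=onz(c,[(302,267),(329,267),(329,352),(303,352)],.022)
print("gear centre tool",R.T@(P.mean(0)-p)); print((R.T@(P-p).T).T.round(4))
E
python3 -m pendant '[{"translation":[0,0,-0.04],"twist":[0,0,0],"grip":0.3},{"translation":[0,0,-0.1],"twist":[0,0,0],"grip":0.3},{"translation":[0,0,-0.13],"twist":[0,0,0],"grip":0.3},{"translation":[0,0,-0.13],"twist":[0,0,0],"grip":0.3},{"translation":[0,0,-0.13],"twist":[0,0,0],"grip":0.3},{"translation":[0,0,-0.06],"twist":[0,0,0],"grip":0.3},{"translation":[0,0,0],"twist":[0,0,0],"grip":0.3},{"translation":[0,0,0],"twist":[0,0,0],"grip":0.3}]'
python3 - <<'E'
from h import *
go(0.3726,-.2956,.26,np.radians(97))
E
```

```text
gear centre tool [0.00089205 0.00150719 0.05975611]
[[ 0.0202 -0.0039  0.0597]
 [ 0.0202  0.0067  0.0597]
 [-0.0184  0.0072  0.0598]
 [-0.0184 -0.0039  0.0598]]
t: 3.8
eef_pos: [0.505, 0.4377, 0.2587]
ee_rot: [[-0.992, -0.126, 0.002], [-0.126, 0.992, 0.002], [-0.002, 0.001, -1.0]]
ft_force: [-0.4, -1.0, -5.0]
grip_width: 0.452
t 3.8 pos [0.505  0.4377 0.2587] grip 0.452 F [-0.4 -1.  -5. ]
units [ 0.7455 -2.3693 -0.0091] ntip 17.045678688574842
tool y yaw deg 97.23 tilt [0.13 0.09] j [0.59 0.51 0.23 1.29 0.   0.47]
twistz units 0.0025 tilt fix units
tiltfix twist units [ 0.0009  0.0015 -0.    ]
```

```bash
python3 -m pendant '[{"translation":[0.01,-0.06,0],"twist":[0.001,0.0015,0],"grip":0.3},{"translation":[0.025,-0.13,0],"twist":[0,0,0],"grip":0.3},{"translation":[0.025,-0.13,0],"twist":[0,0,0],"grip":0.3},{"translation":[0.025,-0.13,0],"twist":[0,0,0],"grip":0.3},{"translation":[0.025,-0.13,0],"twist":[0,0,0],"grip":0.3},{"translation":[0.025,-0.13,0],"twist":[0,0,0],"grip":0.3},{"translation":[0.025,-0.13,0],"twist":[0,0,0],"grip":0.3},{"translation":[0.025,-0.13,0],"twist":[0,0,0],"grip":0.3},{"translation":[0.025,-0.13,0],"twist":[0,0,0],"grip":0.3},{"translation":[0.025,-0.13,0],"twist":[0,0,0],"grip":0.3},{"translation":[0.025,-0.13,0],"twist":[0,0,0],"grip":0.3},{"translation":[0.025,-0.13,0],"twist":[0,0,0],"grip":0.3},{"translation":[0.025,-0.13,0],"twist":[0,0,0],"grip":0.3},{"translation":[0.025,-0.13,0],"twist":[0,0,0],"grip":0.3},{"translation":[0.025,-0.13,0],"twist":[0,0,0],"grip":0.3},{"translation":[0.025,-0.13,0],"twist":[0,0,0],"grip":0.3},{"translation":[0.025,-0.13,0],"twist":[0,0,0],"grip":0.3},{"translation":[0.025,-0.13,0],"twist":[0,0,0],"grip":0.3},{"translation":[0.01,-0.1,0],"twist":[0,0,0],"grip":0.3},{"translation":[0,0,0],"twist":[0,0,0],"grip":0.3}]'
python3 - <<'E'
from h import *
go(0.3726,-.2956,.26,np.radians(97))
c=cam("wrist","w4")
E
```

```text
t: 5.47
eef_pos: [0.4607, -0.2897, 0.2557]
ee_rot: [[-0.993, -0.12, -0.004], [-0.12, 0.993, -0.001], [0.005, -0.001, -1.0]]
ft_force: [0.9, -0.8, -3.6]
grip_width: 0.446
t 5.47 pos [ 0.4607 -0.2897  0.2557] grip 0.446 F [ 0.9 -0.8 -3.6]
units [ 0.2941  0.0157 -0.0131] ntip 2.1155104206759408
tool y yaw deg 96.89 tilt [-0.25 -0.08] j [-0.71  0.27 -0.13  1.17 -0.   -0.83]
twistz units -0.0012 tilt fix units
tiltfix twist units [-0.0006 -0.0029  0.    ]
```

View pics/w4.png

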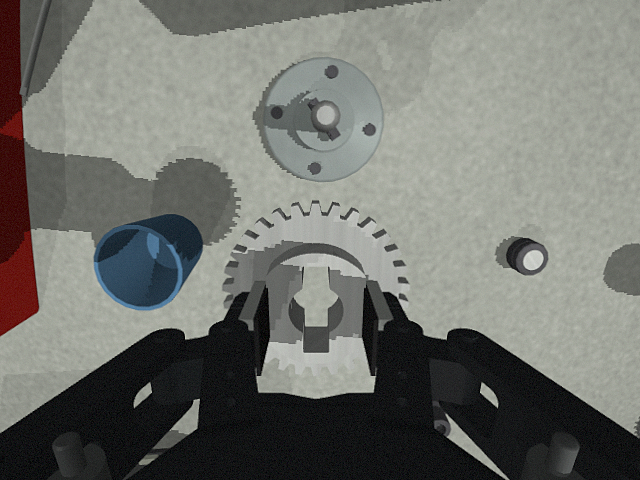

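Run:
```python
from h import *
f=cv2.imread("pics/w4.png")
cv2.imwrite("pics/w4c.png",cv2.resize(f[50:190,250:395],None,fx=4,fy=4,interpolation=cv2.INTER_NEAREST))
g=f[50:190,250:395].astype(int)
d=(g[:,:,0]-g[:,:,2])  # blue-red
print(d.min(),d.max(),np.median(d), d[70,30],d[20,5])
```

```text
-12 11 2.0 4 -5
```

View pics/w4c.png

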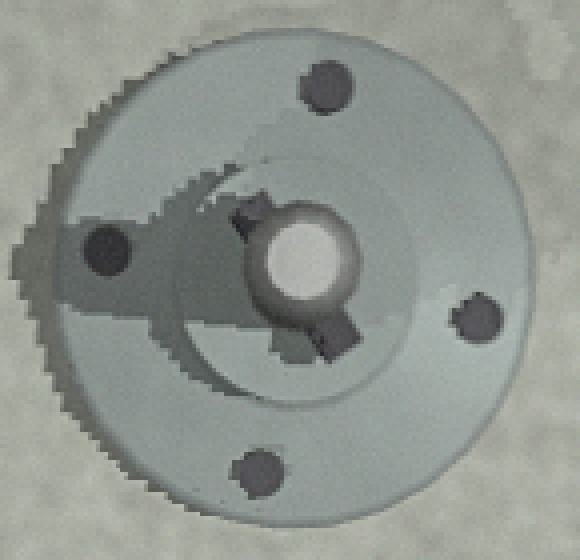

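Run:
```python
from h import *
c=cam("wrist")
px=lambda a:np.array(a,float)/4+[250,50]-0.4
print("tip",onz(c,px([(302,262)]),.086).round(4))
print("shoulder",onz(c,px([(298,281)]),.030).round(4))
H=onz(c,px([(327,87),(478,318),(260,473),(108,250)]),.014); print("holes",H.mean(0).round(4))
for a,b in ((0,2),(1,3)):
    d=H[a]-H[b]; print(np.degrees(np.arctan2(d[1],d[0])), np.linalg.norm(d))
k=onz(c,px([(247,208),(342,345)]),.044); d=k[0]-k[1]; print("key",k.mean(0),np.degrees(np.arctan2(d[1],d[0])),np.linalg.norm(d))
# gear
s=ctrl.state();R=s["ee_rot"];p=s["eef_pos"]
P=onz(c,[(302,267),(329,267),(329,352),(303,352)],p[2]-.0597)
print("gear centre w",P.mean(0).round(4)); a=P[0]+P[1]-P[2]-P[3]; print(np.degrees(np.arctan2(a[1],a[0])))
print("tcp",p)
c=cam("top")
print("top shoulder", onz(c,[(440+292/7,270+247/7)],.030), "tip",onz(c,[(440+357/7-.4,270+242/7-.4)],.086))
```

```text
tip [[ 0.3749 -0.2892  0.086 ]]
shoulder [[ 0.3744 -0.2884  0.03  ]]
holes [ 0.3742 -0.289   0.014 ]
177.0567092167694 0.08045745673949618
87.0236855732307 0.08002595647223314
key [ 0.37464622 -0.28935198  0.044     ] -137.05427143836755 0.03128462925095102
gear centre w [ 0.4589 -0.2854  0.1961]
-172.67590605798014
tcp [ 0.46031647 -0.28500707  0.25578506]
top shoulder [[ 0.373701   -0.29424781  0.03      ]] tip [[ 0.37463716 -0.29383801  0.086     ]]
```

```bash
python3 -m pendant '[{"translation":[0.07,0,0],"twist":[-0.001,-0.003,0],"grip":0.3},{"translation":[0.1,0.005,0],"twist":[0,0,0],"grip":0.3},{"translation":[0.08,0,0],"twist":[0,0,0],"grip":0.3},{"translation":[0.038,0,0],"twist":[0,0,0],"grip":0.3},{"translation":[0,0,0.04],"twist":[0,0,-0.06],"grip":0.3},{"translation":[0,0,0.05],"twist":[0,0,-0.07],"grip":0.3},{"translation":[0,0,0.05],"twist":[0,0,-0.07],"grip":0.3},{"translation":[0,0,0.03],"twist":[0,0,-0.07],"grip":0.3},{"translation":[0,0,0],"twist":[0,0,-0.07],"grip":0.3},{"translation":[0,0,0],"twist":[0,0,-0.051],"grip":0.3},{"translation":[0,0,0],"twist":[0,0,0],"grip":0.3},{"translation":[0,0,0],"twist":[0,0,0],"grip":0.3},{"translation":[0,0,0],"twist":[0,0,0],"grip":0.3}]'
python3 - <<'E'
from h import *
go(0.3743,-.2940,.20,np.radians(132.5))
c=cam("wrist","w5"); f=c["frame"][:,:,::-1]
cv2.imwrite("pics/w5c.png",cv2.resize(f[200:400,220:420],None,fx=3,fy=3,interpolation=cv2.INTER_NEAREST))
E
```

```text
t: 6.7
eef_pos: [0.3763, -0.2933, 0.2078]
ee_rot: [[-0.739, -0.674, 0.003], [-0.674, 0.739, 0.001], [-0.003, -0.001, -1.0]]
ft_force: [-0.3, 0.5, -3.1]
grip_width: 0.448
t 6.7 pos [ 0.3763 -0.2933  0.2078] grip 0.448 F [-0.3  0.5 -3.1]
units [0.0064 0.0028 0.0259] ntip 0.18628396248607493
tool y yaw deg 132.36 tilt [0.17 0.06] j [-0.83  0.18 -0.37  1.02  0.   -1.57]
twistz units -0.0016 tilt fix units
tiltfix twist units [-0.0008  0.0018  0.    ]
```

View pics/w5c.png

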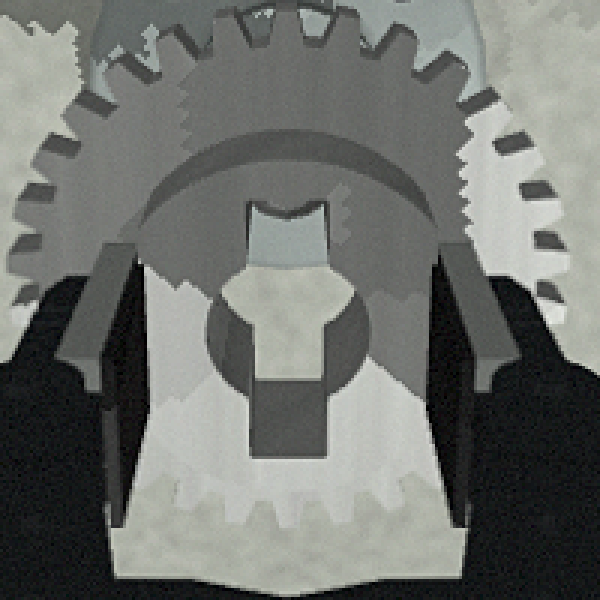

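```bash
python3 -m pendant '[{"translation":[0.0045,0.0027,0.03],"twist":[-0.0008,0.0018,-0.001],"grip":0.3},{"translation":[0,0,0.05],"twist":[0,0,0],"grip":0.3},{"translation":[0,0,0.037],"twist":[0,0,0],"grip":0.3},{"translation":[0,0,0],"twist":[0,0,0],"grip":0.3},{"translation":[0,0,0],"twist":[0,0,0],"grip":0.3},{"translation":[0,0,0],"twist":[0,0,0],"grip":0.3}]'
python3 - <<'E'
from h import *
go(0.3748,-.2936,.17,np.radians(132.5))
c=cam("wrist","w6"); f=c["frame"][:,:,::-1]
cv2.imwrite("pics/w6c.png",cv2.resize(f[200:400,220:420],None,fx=3,fy=3,interpolation=cv2.INTER_NEAREST))
E
```

```text
t: 7.25
eef_pos: [0.3746, -0.2945, 0.1731]
ee_rot: [[-0.737, -0.675, 0.0], [-0.675, 0.737, -0.001], [0.0, -0.001, -1.0]]
ft_force: [0.0, 0.6, -3.1]
grip_width: 0.449
t 7.25 pos [ 0.3746 -0.2945  0.1731] grip 0.449 F [ 0.   0.6 -3.1]
units [-0.0025  0.0019  0.0102] ntip 0.07343653480271815
tool y yaw deg 132.49 tilt [ 0.01 -0.03] j [-0.83  0.21 -0.43  0.93 -0.   -1.58]
twistz units -0.0001 tilt fix units
tiltfix twist units [-0.0003 -0.0001  0.    ]
```

View pics/w6c.png

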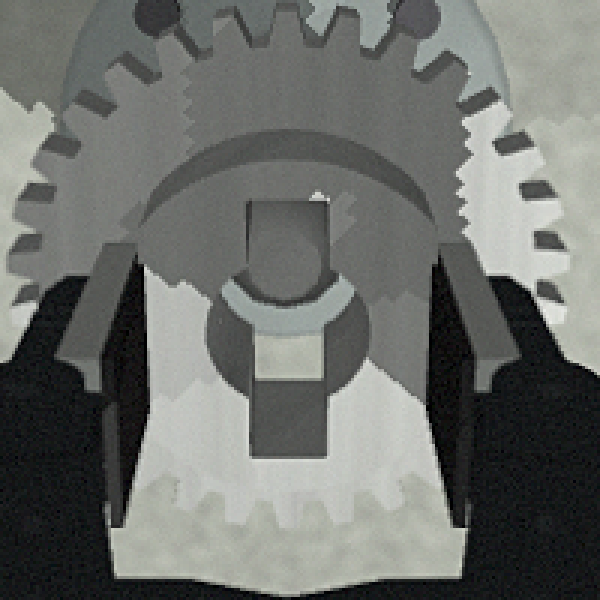

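Run:
```python
from h import *
c=cam("wrist"); s=ctrl.state();R=s["ee_rot"];p=s["eef_pos"]
q=np.array([[(288),(305)],[288,336]])/3+[220,200]-.3
for z,r in ((.081,.010),(.03,.024)):
    P=onz(c,[q[0] if r==.01 else q[1]],z)[0]; t=R.T@(P-p); print("edge tool",t,"-> axis x",t[0]+r)
P=onz(c,np.array([(247,201),(329,201),(327,458),(250,458)])/3+[220,200]-.3,p[2]-.0597)
print("gear tool",(R.T@(P.mean(0)-p)))
hol=onz(c,np.array([(158,14),(418,14)])/3+[220,200]-.3,.014); h=(R.T@(hol-p).T).T; print(h, "axis from holes x",h[:,0].mean()-.0283)
```

```text
edge tool [-0.0114206   0.00171987  0.09252006] -> axis x -0.001420604584632756
edge tool [-0.04381791  0.00187894  0.14351545] -> axis x -0.019817914037948324
gear tool [4.50718215e-05 1.66217971e-03 5.96973872e-02]
[[ 0.02628662 -0.02683696  0.15957165]
 [ 0.02632891  0.03054436  0.15947851]] axis from holes x -0.0019922375897345954
```

```bash
python3 -m pendant '[{"translation":[-0.006,0.0006,0],"twist":[0,0,0],"grip":0.3},{"translation":[0,0,0],"twist":[0,0,0],"grip":0.3},{"translation":[0,0,0.025],"twist":[0,0,0],"grip":0.3},{"translation":[0,0,0.025],"twist":[0,0,0],"grip":0.3},{"translation":[0,0,0.025],"twist":[0,0,0],"grip":0.3},{"translation":[0,0,0.025],"twist":[0,0,0],"grip":0.3},{"translation":[0,0,0],"twist":[0,0,0],"grip":0.3},{"translation":[0,0,0],"twist":[0,0,0],"grip":0.3}]'
python3 - <<'E'
from h import *
go(0.3748,-.2936,.17,np.radians(132.5))
print(ctrl.state()["wrist_torque"].round(2))
c=cam("wrist","w7"); f=c["frame"][:,:,::-1]
cv2.imwrite("pics/w7c.png",cv2.resize(f[200:400,220:420],None,fx=3,fy=3,interpolation=cv2.INTER_NEAREST))
E
```

```text
t: 8.02
eef_pos: [0.3755, -0.2928, 0.1421]
ee_rot: [[-0.737, -0.676, -0.001], [-0.676, 0.737, 0.001], [0.0, 0.001, -1.0]]
ft_force: [0.3, 0.7, -3.7]
grip_width: 0.449
t 8.02 pos [ 0.3755 -0.2928  0.1421] grip 0.449 F [ 0.3  0.7 -3.7]
units [ 0.0035 -0.0001 -0.0931] ntip 0.6699322005917094
tool y yaw deg 132.5 tilt [-0.04  0.03] j [-0.83  0.24 -0.47  0.86 -0.   -1.57]
twistz units 0.0001 tilt fix units
tiltfix twist units [ 0.0006 -0.0001  0.    ]
[-0.06 -0.08 -0.03]
```

View pics/w7c.png

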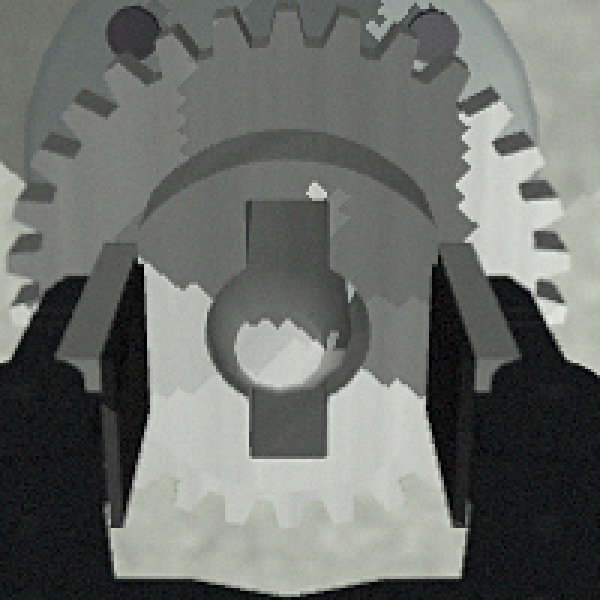

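```bash
python3 -m pendant '[{"translation":[-0.002,-0.003,0],"twist":[0,0,0],"grip":0.3},{"translation":[0,0,0.02],"twist":[0,0,0],"grip":0.3},{"translation":[0,0,0],"twist":[0,0,0],"grip":0.3},{"translation":[0,0,0],"twist":[0,0,0],"grip":0.3}]'
python3 - <<'E'
from h import *
go(0.3748,-.2936,.17,np.radians(132.5))
print(ctrl.state()["wrist_torque"].round(2))
c=cam("wrist","w8"); f=c["frame"][:,:,::-1]
cv2.imwrite("pics/w8c.png",cv2.resize(f[200:400,220:420],None,fx=3,fy=3,interpolation=cv2.INTER_NEAREST))
E
```

```text
t: 8.4
eef_pos: [0.3765, -0.2929, 0.1365]
ee_rot: [[-0.737, -0.676, -0.001], [-0.676, 0.737, 0.001], [0.0, 0.001, -1.0]]
ft_force: [-0.3, -0.6, -2.8]
grip_width: 0.448
t 8.4 pos [ 0.3765 -0.2929  0.1365] grip 0.448 F [-0.3 -0.6 -2.8]
units [ 0.0057  0.0022 -0.1118] ntip 0.8043698012759741
tool y yaw deg 132.51 tilt [-0.04  0.03] j [-0.83  0.25 -0.48  0.84 -0.   -1.57]
twistz units 0.0001 tilt fix units
tiltfix twist units [ 0.0005 -0.0001  0.    ]
[-0.03  0.04 -0.02]
```

View pics/w8c.png

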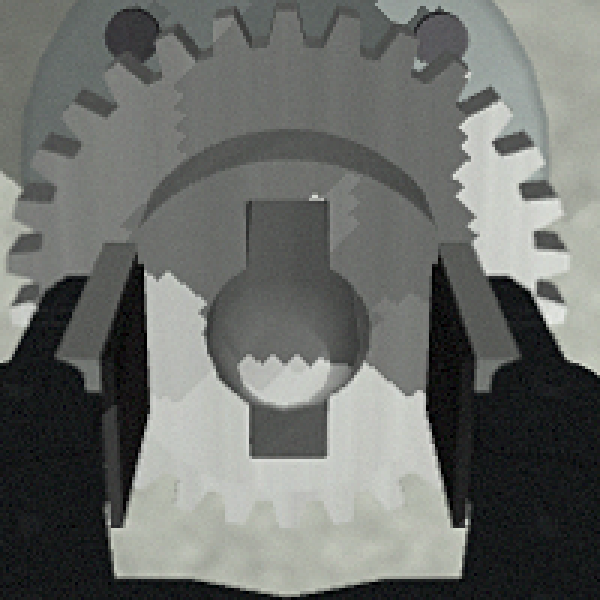

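```bash
python3 -m pendant '[{"translation":[0,0,0.015],"twist":[0,0,0],"grip":0.3},{"translation":[0,0,0.015],"twist":[0,0,0],"grip":0.3},{"translation":[0,0,0.01],"twist":[0,0,0],"grip":0.3},{"translation":[0,0,0],"twist":[0,0,0],"grip":0.3},{"translation":[0,0,0],"twist":[0,0,0],"grip":0.3}]'
python3 - <<'E'
from h import *
go(0.3748,-.2936,.17,np.radians(132.5))
print(ctrl.state()["wrist_torque"].round(2))
E
```

```text
t: 8.87
eef_pos: [0.3766, -0.293, 0.1245]
ee_rot: [[-0.737, -0.676, -0.001], [-0.676, 0.737, 0.0], [0.0, 0.001, -1.0]]
ft_force: [0.2, -1.2, -3.3]
grip_width: 0.452
t 8.87 pos [ 0.3766 -0.293   0.1245] grip 0.452 F [ 0.2 -1.2 -3.3]
units [ 0.0057  0.0027 -0.1518] ntip 1.0922450284342844
tool y yaw deg 132.51 tilt [-0.03  0.02] j [-0.83  0.26 -0.49  0.81 -0.   -1.57]
twistz units 0.0001 tilt fix units
tiltfix twist units [ 0.0004 -0.0001  0.    ]
[-0.03 -0.    0.  ]
```

```bash
python3 -m pendant '[{"translation":[0,0,0.015],"twist":[0,0,0],"grip":0.3},{"translation":[0,0,0.015],"twist":[0,0,0],"grip":0.3},{"translation":[0,0,0.005],"twist":[0,0,0],"grip":0.3},{"translation":[0,0,0],"twist":[0,0,0],"grip":0.3},{"translation":[0,0,0],"twist":[0,0,0],"grip":0.3}]'
python3 -m pendant '[{"translation":[0,0,0.003],"twist":[0,0,0],"grip":0.3},{"translation":[0,0,0.003],"twist":[0,0,0],"grip":0.3},{"translation":[0,0,0],"twist":[0,0,0],"grip":0.3},{"translation":[0,0,0],"twist":[0,0,0],"grip":0.3}]'
```

```text
t: 9.28
eef_pos: [0.3767, -0.2931, 0.1141]
ee_rot: [[-0.737, -0.676, -0.0], [-0.676, 0.737, 0.0], [0.0, 0.0, -1.0]]
ft_force: [0.1, 0.3, -3.5]
grip_width: 0.448
t: 9.62
eef_pos: [0.3768, -0.2933, 0.1126]
ee_rot: [[-0.737, -0.676, 0.0], [-0.676, 0.737, -0.0], [0.0, -0.0, -1.0]]
ft_force: [0.3, 0.5, -3.4]
grip_width: 0.452
```

```bash
python3 -m pendant '[{"translation":[0,0,0.003],"twist":[0,0,0],"grip":0.3},{"translation":[0,0,0],"twist":[0,0,0],"grip":0.3},{"translation":[0,0,0],"twist":[0,0,0],"grip":0.6},{"translation":[0,0,0],"twist":[0,0,0],"grip":0.65},{"translation":[0,0,0],"twist":[0,0,0],"grip":0.65},{"translation":[0,0,-0.05],"twist":[0,0,0],"grip":0.65},{"translation":[0,0,-0.1],"twist":[0,0,0],"grip":0.65},{"translation":[0,0,-0.13],"twist":[0,0,0],"grip":0.65},{"translation":[0,0,-0.13],"twist":[0,0,0],"grip":0.65},{"translation":[0,0,0],"twist":[0,0,0],"grip":0.65},{"translation":[0,0,0],"twist":[0,0,0],"grip":0.65},{"translation":[0,0,0],"twist":[0,0,0],"grip":0.65}]'
python3 - <<'E'
from h import *
c=cam("wrist","w9"); f=c["frame"][:,:,::-1]
cv2.imwrite("pics/w9c.png",cv2.resize(f[140:340,200:440],None,fx=3,fy=3,interpolation=cv2.INTER_NEAREST))
go(0.3763,.2901,.26,np.radians(132.5))
E
```

```text
t: 10.62
eef_pos: [0.3768, -0.2932, 0.2347]
ee_rot: [[-0.737, -0.676, 0.001], [-0.676, 0.737, -0.001], [0.0, -0.001, -1.0]]
ft_force: [-1.2, 0.1, -1.2]
grip_width: 0.652
t 10.67 pos [ 0.3764 -0.2928  0.2338] grip 0.651 F [ 0.6  0.6 -0.6]
units [-1.3127  1.4325 -0.0859] ntip 10.305719378318884
tool y yaw deg 132.51 tilt [-0.05  0.04] j [-0.83  0.16 -0.33  1.08 -0.   -1.57]
twistz units 0.0001 tilt fix units
tiltfix twist units [ 0.0007 -0.0001  0.    ]
```

View pics/w9c.png

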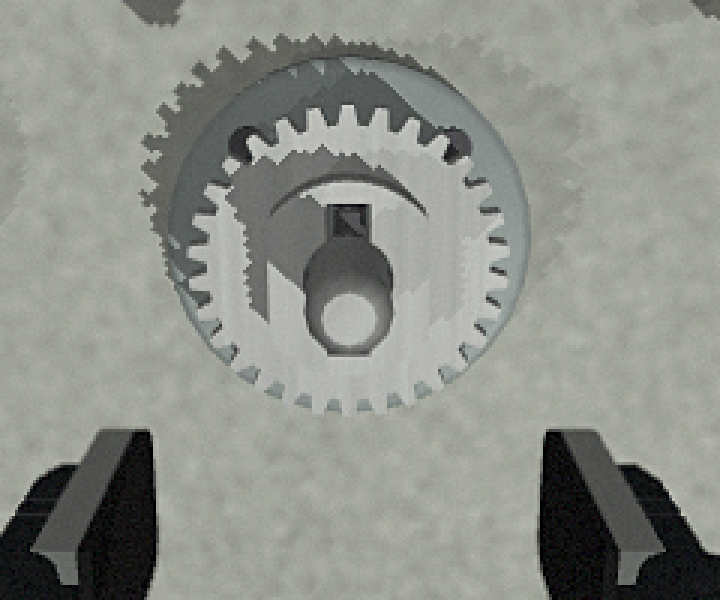

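```bash
python3 -m pendant '[{"translation":[-0.044,0.048,0],"twist":[0.0007,0,0],"grip":0.65},{"translation":[-0.0875,0.0955,0],"twist":[0,0,0],"grip":0.65},{"translation":[-0.0875,0.0955,0],"twist":[0,0,0],"grip":0.65},{"translation":[-0.0875,0.0955,0],"twist":[0,0,0],"grip":0.65},{"translation":[-0.0875,0.0955,0],"twist":[0,0,0],"grip":0.65},{"translation":[-0.0875,0.0955,0],"twist":[0,0,0],"grip":0.65},{"translation":[-0.0875,0.0955,0],"twist":[0,0,0],"grip":0.65},{"translation":[-0.0875,0.0955,0],"twist":[0,0,0],"grip":0.65},{"translation":[-0.0875,0.0955,0],"twist":[0,0,0],"grip":0.65},{"translation":[-0.0875,0.0955,0],"twist":[0,0,0],"grip":0.65},{"translation":[-0.0875,0.0955,0],"twist":[0,0,0],"grip":0.65},{"translation":[-0.0875,0.0955,0],"twist":[0,0,0],"grip":0.65},{"translation":[-0.0875,0.0955,0],"twist":[0,0,0],"grip":0.65},{"translation":[-0.0875,0.0955,0],"twist":[0,0,0],"grip":0.65},{"translation":[-0.0875,0.0955,0.03],"twist":[0,0,0],"grip":0.65},{"translation":[-0.044,0.048,0.08],"twist":[0,0,0],"grip":0.65},{"translation":[0,0,0],"twist":[0,0,0],"grip":0.65},{"translation":[0,0,0],"twist":[0,0,0],"grip":0.65},{"translation":[0,0,0],"twist":[0,0,0],"grip":0.65}]'
python3 - <<'E'
from h import *
go(0.3763,.2901,.2,np.radians(132.5))
c=cam("wrist","w10")
c=cam("top","t10")
E
```

```text
t: 12.25
eef_pos: [0.3758, 0.2891, 0.1999]
ee_rot: [[-0.737, -0.676, -0.002], [-0.676, 0.737, -0.003], [0.004, -0.001, -1.0]]
ft_force: [0.4, -0.1, -0.3]
grip_width: 0.646
t 12.25 pos [0.3758 0.2891 0.1999] grip 0.646 F [ 0.4 -0.1 -0.3]
units [-0.0035  0.0014 -0.0003] ntip 0.025479086458606217
tool y yaw deg 132.52 tilt [-0.11 -0.17] j [ 0.49  0.18 -0.39  1.   -0.   -0.26]
twistz units 0.0002 tilt fix units
tiltfix twist units [-0.0005 -0.0022  0.    ]
```

View pics/w10.png

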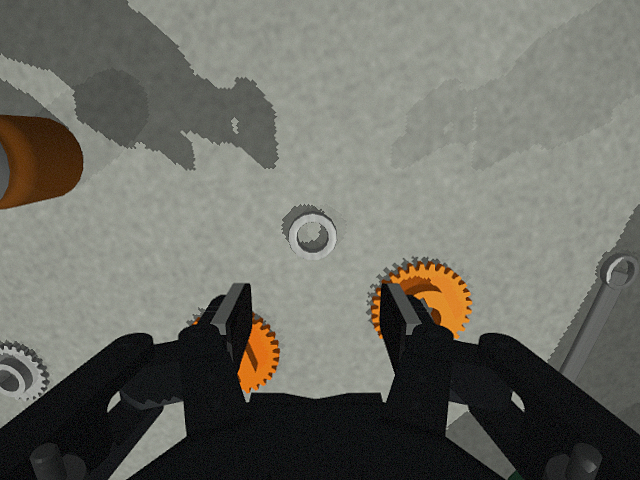

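View pics/t10.png

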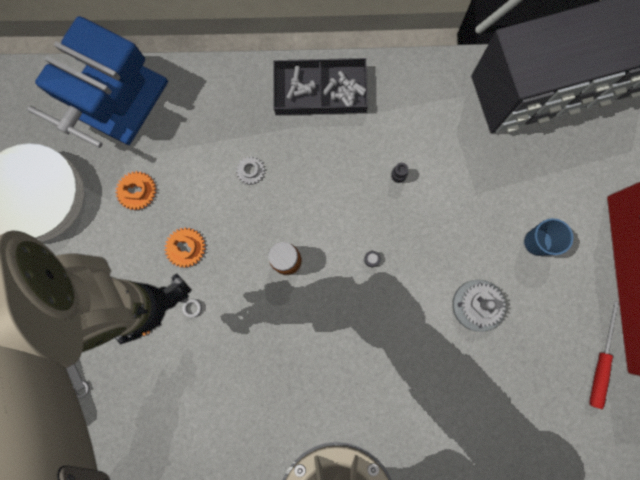

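```bash
cat >> h.py <<'E'
def ringc(c,box,z,thr,save=None):
    x0,y0,x1,y1=box; f=c["frame"]; g=cv2.cvtColor(f,cv2.COLOR_RGB2GRAY)[y0:y1,x0:x1]
    k=cv2.resize(g,None,fx=4,fy=4,interpolation=cv2.INTER_CUBIC)
    m=(k>thr).astype(np.uint8); cs,_=cv2.findContours(m,cv2.RETR_EXTERNAL,cv2.CHAIN_APPROX_NONE)
    b=max(cs,key=cv2.contourArea); e=cv2.fitEllipse(b)
    if save:
        o=cv2.cvtColor(k,cv2.COLOR_GRAY2BGR); cv2.ellipse(o,e,(0,0,255),1); cv2.imwrite(f"pics/{save}.png",o)
    uv=(np.array(e[0])+.5)/4-.5+[x0,y0]
    s=ctrl.state();R=s["ee_rot"];p=s["eef_pos"]; P=onz(c,[uv],z)[0]
    print("ell",uv.round(1),(np.array(e[1])/4).round(1),"world",P.round(4),"tool",(R.T@(P-p)).round(4))
    return P
E
python3 - <<'E'
from h import *
c=cam("wrist"); f=c["frame"]
print(cv2.cvtColor(f,cv2.COLOR_RGB2GRAY)[236,270:350:2])
ringc(c,(270,195,355,275),.012,185,"r10")
E
```

```text
[156 160 157 154 154 158 160 162  95  92 172 167 175 195  59 146 145 140
 145 148 147 148 158 164  80  97  94  90  93  60 176 168 187 198 119 147
 137 143 154 159]
ell [325.5 236.1] [20.1 30.6] world [0.3733 0.2979 0.012 ] tool [-0.0032  0.0095  0.1895]
```

View pics/r10.png

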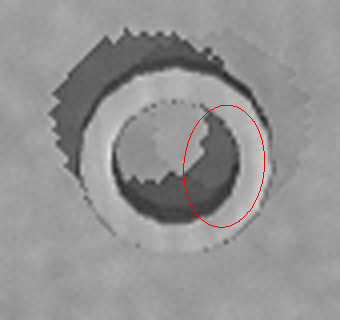

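Run:
```python
from h import *
c=cam("wrist")
s=ctrl.state();R=s["ee_rot"];p=s["eef_pos"]; P=onz(c,[(313.4,234.4)],.012)[0]
print(P,R.T@(P-p))
go(P[0],P[1],.075)
```

```text
[0.37904553 0.29033892 0.012     ] [-2.15053269e-03  8.95550031e-05  1.89639969e-01]
t 12.45 pos [0.3772 0.289  0.2016] grip 0.651 F [-0.5 -1.2  1.2]
units [-7.300e-03 -1.000e-04  4.221e-01] ntip 3.0369323176430187
tool y yaw deg 132.41 tilt [ 0.1  -0.04] j [ 0.49  0.18 -0.39  1.   -0.   -0.25]
tiltfix twist units [-0.0011  0.0005  0.    ]
```

```bash
python3 -m pendant '[{"translation":[-0.0095,-0.006,0.03],"twist":[-0.001,0.0005,0],"grip":0.6},{"translation":[0,0,0.1],"twist":[0,0,0],"grip":0.6},{"translation":[0,0,0.1],"twist":[0,0,0],"grip":0.6},{"translation":[0,0,0.1],"twist":[0,0,0],"grip":0.6},{"translation":[0,0,0],"twist":[0,0,0],"grip":0.6},{"translation":[0,0,0],"twist":[0,0,0],"grip":0.6},{"translation":[0,0,0],"twist":[0,0,0],"grip":0.6}]'
python3 - <<'E'
from h import *
c=cam("wrist","w11"); go(0.3763,.2901,.0745,np.radians(132.5))
s=ctrl.state();R=s["ee_rot"];p=s["eef_pos"]
cv2.imwrite("pics/w11c.png",cv2.resize(c["frame"][230:390,220:420,::-1],None,fx=4,fy=4)[:600,:800])
E
```

```text
t: 13.03
eef_pos: [0.3808, 0.2904, 0.1031]
ee_rot: [[-0.738, -0.675, 0.0], [-0.675, 0.738, 0.0], [-0.0, -0.0, -1.0]]
ft_force: [-0.1, 0.2, -0.4]
grip_width: 0.602
t 13.08 pos [0.3813 0.2908 0.1037] grip 0.601 F [-0.1  0.   0.5]
units [0.0139 0.0096 0.0972] ntip 0.6993628143154119
tool y yaw deg 132.48 tilt [0.09 0.05] j [ 0.48  0.29 -0.52  0.76 -0.   -0.26]
twistz units -0.0002 tilt fix units
tiltfix twist units [-0.0003  0.0011  0.    ]
```

View pics/w11c.png

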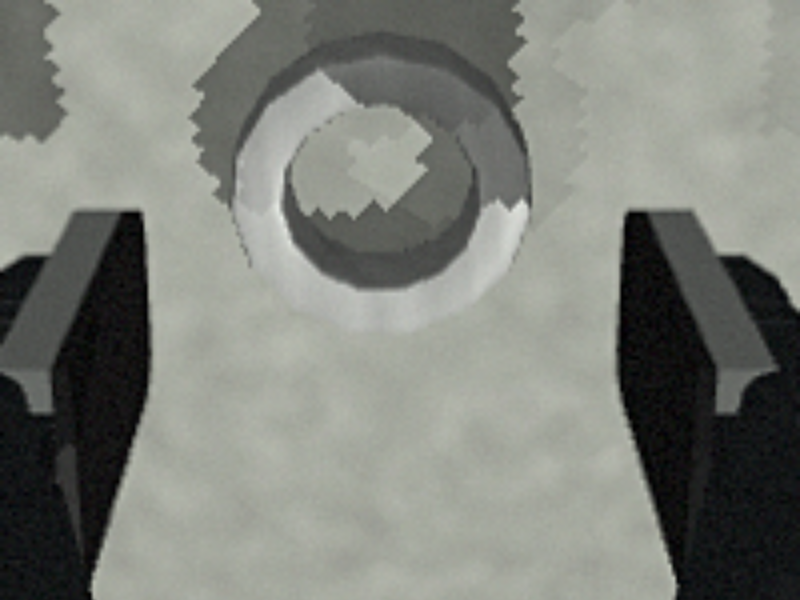

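Run:
```python
from h import *
c=cam("wrist")
s=ctrl.state();R=s["ee_rot"];p=s["eef_pos"]; P=onz(c,[(315.1,278.4)],.012)[0]
print(P,R.T@(P-p),p)
```

```text
[0.3795089  0.29083916 0.012     ] [0.00170373 0.00127989 0.09189023] [0.38141901 0.29093728 0.10389504]
```

```bash
python3 -m pendant '[{"translation":[0.003,0,0.04],"twist":[0,0.001,0],"grip":0.6},{"translation":[0,0,0.03],"twist":[0,0,0],"grip":0.6},{"translation":[0,0,0.028],"twist":[0,0,0],"grip":0.6},{"translation":[0,0,0],"twist":[0,0,0],"grip":0.6},{"translation":[0,0,0],"twist":[0,0,0],"grip":0.3},{"translation":[0,0,0],"twist":[0,0,0],"grip":0.3},{"translation":[0,0,0],"twist":[0,0,0],"grip":0.3},{"translation":[0,0,0],"twist":[0,0,0],"grip":0.3},{"translation":[0,0,0],"twist":[0,0,0],"grip":0.3}]' 40
python3 - <<'E'
from h import *
c=cam("wrist","w12"); go(0.3763,.2901,.0745,np.radians(132.5))
cv2.imwrite("pics/w12c.png",cv2.resize(c["frame"][230:390,220:420,::-1],None,fx=4,fy=4)[:600,:800])
E
```

```text
t: 13.88
eef_pos: [0.3795, 0.2899, 0.073]
ee_rot: [[-0.737, -0.676, -0.001], [-0.676, 0.737, -0.001], [0.002, 0.0, -1.0]]
ft_force: [-1.4, 0.3, 1.5]
grip_width: 0.418
t 13.93 pos [0.3795 0.2899 0.0729] grip 0.414 F [ 0.3 -0.2  1.7]
units [ 0.0074  0.0078 -0.0052] ntip 0.05577554315868586
tool y yaw deg 132.51 tilt [-0.08 -0.07] j [ 0.48  0.33 -0.55  0.69 -0.   -0.26]
twistz units 0.0001 tilt fix units
tiltfix twist units [ 0.     -0.0011  0.    ]
```

View pics/w12c.png

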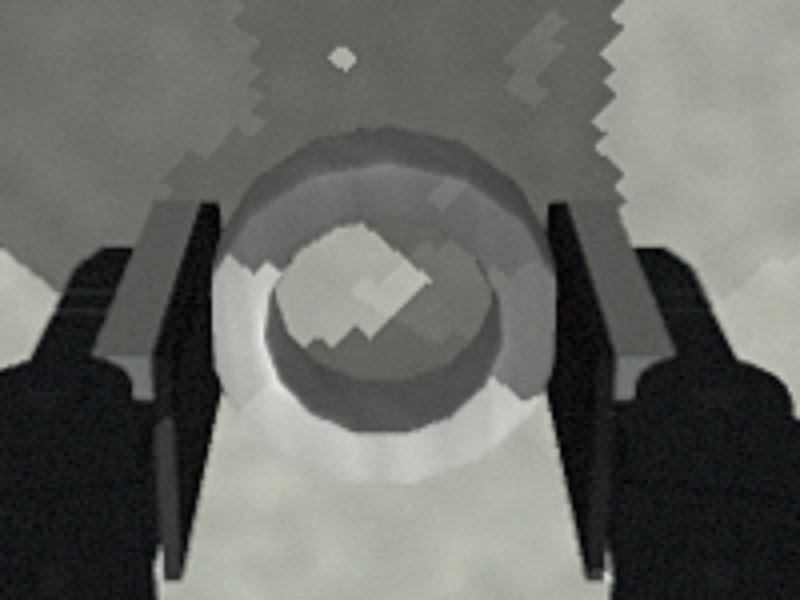

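```bash
python3 - <<'E'
from h import *
c=cam("wrist")
s=ctrl.state();R=s["ee_rot"];p=s["eef_pos"]; P=onz(c,[(315.6,310.4)],.012)[0]
print(R.T@(P-p),p)
E
python3 -m pendant '[{"translation":[0,0,-0.04],"twist":[0,-0.001,0],"grip":0.3},{"translation":[0,0,-0.1],"twist":[0,0,0],"grip":0.3},{"translation":[0,0,-0.13],"twist":[0,0,0],"grip":0.3},{"translation":[0,0,-0.13],"twist":[0,0,0],"grip":0.3},{"translation":[0,0,-0.13],"twist":[0,0,0],"grip":0.3},{"translation":[0,0,-0.02],"twist":[0,0,0],"grip":0.3},{"translation":[0,0,0],"twist":[0,0,0],"grip":0.3},{"translation":[0,0,0],"twist":[0,0,0],"grip":0.3}]'
python3 - <<'E'
from h import *
go(0.3768,-.2933,.24,np.radians(132.5))
E
```

```text
[-0.00024902  0.00145552  0.06095603] [0.37949359 0.28989013 0.07295622]
t: 14.65
eef_pos: [0.3793, 0.2897, 0.2373]
ee_rot: [[-0.737, -0.676, -0.001], [-0.676, 0.737, -0.0], [0.001, 0.0, -1.0]]
ft_force: [0.1, -0.4, -0.6]
grip_width: 0.412
t 14.65 pos [0.3793 0.2897 0.2373] grip 0.412 F [ 0.1 -0.4 -0.6]
units [ 1.3193 -1.4271 -0.0084] ntip 10.2666567758773
tool y yaw deg 132.51 tilt [-0.03 -0.02] j [ 0.48  0.16 -0.32  1.09 -0.   -0.26]
twistz units 0.0001 tilt fix units
tiltfix twist units [ 0.0001 -0.0004  0.    ]
```

```bash
python3 -m pendant '[{"translation":[0.044,-0.0475,0],"twist":[0,0,0],"grip":0.3},{"translation":[0.088,-0.095,0],"twist":[0,0,0],"grip":0.3},{"translation":[0.088,-0.095,0],"twist":[0,0,0],"grip":0.3},{"translation":[0.088,-0.095,0],"twist":[0,0,0],"grip":0.3},{"translation":[0.088,-0.095,0],"twist":[0,0,0],"grip":0.3},{"translation":[0.088,-0.095,0],"twist":[0,0,0],"grip":0.3},{"translation":[0.088,-0.095,0],"twist":[0,0,0],"grip":0.3},{"translation":[0.088,-0.095,0],"twist":[0,0,0],"grip":0.3},{"translation":[0.088,-0.095,0],"twist":[0,0,0],"grip":0.3},{"translation":[0.088,-0.095,0],"twist":[0,0,0],"grip":0.3},{"translation":[0.088,-0.095,0],"twist":[0,0,0],"grip":0.3},{"translation":[0.088,-0.095,0],"twist":[0,0,0],"grip":0.3},{"translation":[0.088,-0.095,0],"twist":[0,0,0],"grip":0.3},{"translation":[0.088,-0.095,0],"twist":[0,0,0],"grip":0.3},{"translation":[0.088,-0.095,0],"twist":[0,0,0],"grip":0.3},{"translation":[0.044,-0.0475,0],"twist":[0,0,0],"grip":0.3},{"translation":[0,0,0],"twist":[0,0,0],"grip":0.3},{"translation":[0,0,0],"twist":[0,0,0],"grip":0.3},{"translation":[0,0,0],"twist":[0,0,0],"grip":0.3}]'
python3 - <<'E'
from h import *
go(0.3768,-.2933,.17,np.radians(132.5))
E
```

```text
t: 16.23
eef_pos: [0.3753, -0.2916, 0.2359]
ee_rot: [[-0.737, -0.676, -0.004], [-0.676, 0.737, 0.003], [0.001, 0.005, -1.0]]
ft_force: [0.4, 1.0, -0.9]
grip_width: 0.415
t 16.23 pos [ 0.3753 -0.2916  0.2359] grip 0.415 F [ 0.4  1.  -0.9]
units [ 2.000e-04 -8.700e-03  2.195e-01] ntip 1.5789140886500241
tool y yaw deg 132.5 tilt [-0.22  0.19] j [-0.83  0.16 -0.32  1.09 -0.   -1.57]
twistz units -0.0 tilt fix units
tiltfix twist units [ 0.0032 -0.0004  0.    ]
```

```bash
python3 -m pendant '[{"translation":[0,0,0.05],"twist":[0,0,0],"grip":0.3},{"translation":[0,0,0.1],"twist":[0,0,0],"grip":0.3},{"translation":[0,0,0.076],"twist":[0,0,0],"grip":0.3},{"translation":[0,0,0],"twist":[0,0,0],"grip":0.3},{"translation":[0,0,0],"twist":[0,0,0],"grip":0.3},{"translation":[0,0,0],"twist":[0,0,0],"grip":0.3}]'
python3 - <<'E'
from h import *
go(0.3768,-.2933,.165,np.radians(132.5))
c=cam("wrist","w13")
cv2.imwrite("pics/w13c.png",cv2.resize(c["frame"][230:390,220:420,::-1],None,fx=4,fy=4)[:600,:800])
E
```

```text
t: 16.73
eef_pos: [0.3766, -0.2923, 0.1709]
ee_rot: [[-0.736, -0.677, -0.001], [-0.677, 0.736, -0.001], [0.001, -0.0, -1.0]]
ft_force: [0.1, -0.0, -0.6]
grip_width: 0.416
t 16.73 pos [ 0.3766 -0.2923  0.1709] grip 0.416 F [ 0.1 -0.  -0.6]
units [ 0.0018 -0.0028  0.0198] ntip 0.14233015519888645
tool y yaw deg 132.58 tilt [-0.03 -0.04] j [-0.83  0.21 -0.43  0.93 -0.   -1.57]
twistz units 0.0009 tilt fix units
tiltfix twist units [-0.0001 -0.0006  0.    ]
```

View pics/w13c.png

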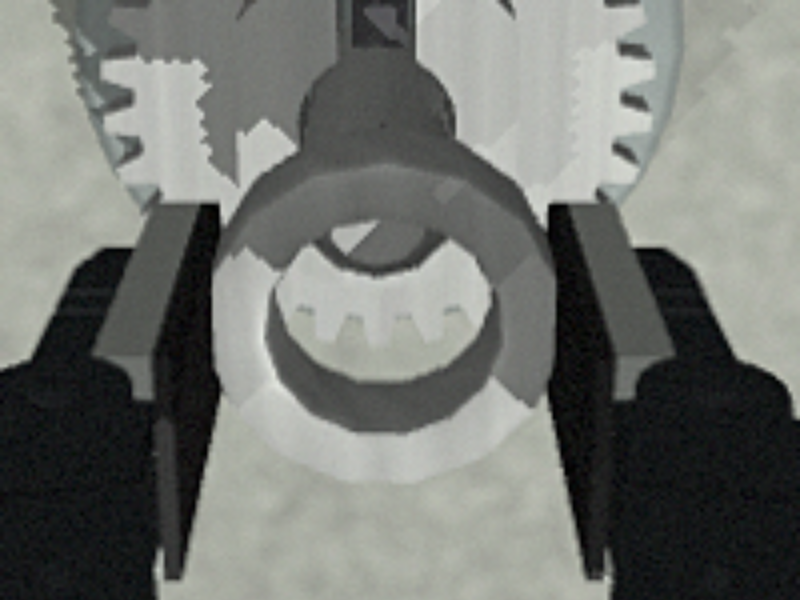

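```bash
python3 -m pendant '[{"translation":[0.0005,-0.0025,0.025],"twist":[0,0,0],"grip":0.3},{"translation":[0,0,0.025],"twist":[0,0,0],"grip":0.3},{"translation":[0,0,0.025],"twist":[0,0,0],"grip":0.3},{"translation":[0,0,0.02],"twist":[0,0,0],"grip":0.3},{"translation":[0,0,0],"twist":[0,0,0],"grip":0.3},{"translation":[0,0,0],"twist":[0,0,0],"grip":0.3},{"translation":[0,0,0],"twist":[0,0,0],"grip":0.3}]'
python3 - <<'E'
from h import *
go(0.3768,-.2933,.1249,np.radians(132.5))
c=cam("wrist","w14")
cv2.imwrite("pics/w14c.png",cv2.resize(c["frame"][230:390,220:420,::-1],None,fx=4,fy=4)[:600,:800])
E
```

```text
t: 17.37
eef_pos: [0.3766, -0.2936, 0.1415]
ee_rot: [[-0.737, -0.676, -0.001], [-0.676, 0.737, -0.0], [0.001, 0.001, -1.0]]
ft_force: [-0.4, -0.1, -0.0]
grip_width: 0.415
t 17.37 pos [ 0.3766 -0.2936  0.1415] grip 0.415 F [-0.4 -0.1 -0. ]
units [-0.0013  0.0004  0.0554] ntip 0.39820387870771734
tool y yaw deg 132.5 tilt [-0.06 -0.01] j [-0.83  0.24 -0.47  0.86 -0.   -1.57]
twistz units 0.0 tilt fix units
tiltfix twist units [ 0.0003 -0.0006  0.    ]
```

View pics/w14c.png

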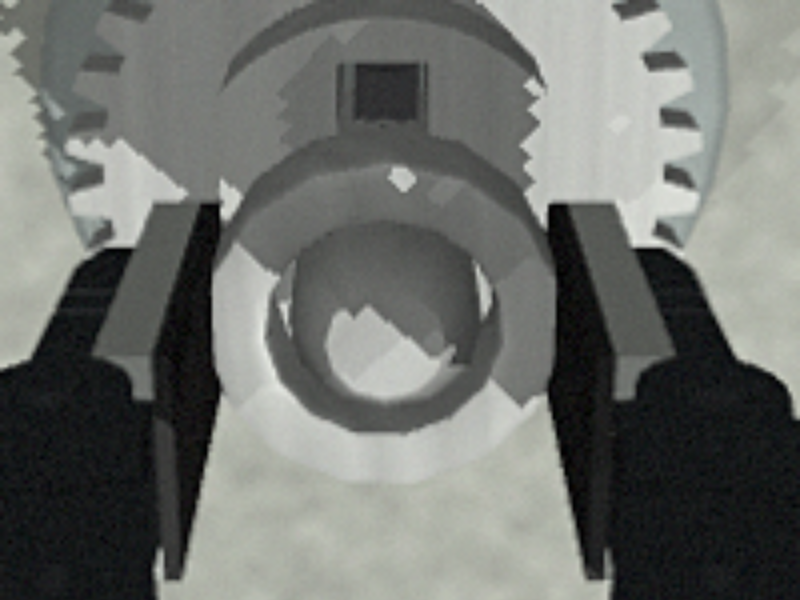

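Threaded over the shaft and centred (shaft ~ (387,320), ring (384,325) in the crop). Lower and release.

```bash
python3 -m pendant '[{"translation":[0,0,0.02],"twist":[0,0,0],"grip":0.3},{"translation":[0,0,0.02],"twist":[0,0,0],"grip":0.3},{"translation":[0,0,0.01],"twist":[0,0,0],"grip":0.3},{"translation":[0,0,0.003],"twist":[0,0,0],"grip":0.3},{"translation":[0,0,0],"twist":[0,0,0],"grip":0.3},{"translation":[0,0,0],"twist":[0,0,0],"grip":0.3}]'
python3 -m pendant '[{"translation":[0,0,0.002],"twist":[0,0,0],"grip":0.3},{"translation":[0,0,0],"twist":[0,0,0],"grip":0.3},{"translation":[0,0,0],"twist":[0,0,0],"grip":0.55},{"translation":[0,0,0],"twist":[0,0,0],"grip":0.6},{"translation":[0,0,0],"twist":[0,0,0],"grip":0.6},{"translation":[0,0,-0.05],"twist":[0,0,0],"grip":0.6},{"translation":[0,0,-0.1],"twist":[0,0,0],"grip":0.6},{"translation":[0,0,-0.13],"twist":[0,0,0],"grip":0.6},{"translation":[0,0,-0.1],"twist":[0,0,0],"grip":0.6},{"translation":[0,0,0],"twist":[0,0,0],"grip":0.6},{"translation":[0,0,0],"twist":[0,0,0],"grip":0.6}]'
python3 - <<'E'
from h import *
c=cam("wrist","w15"); f=c["frame"][:,:,::-1]
cv2.imwrite("pics/w15c.png",cv2.resize(f[140:340,200:440],None,fx=3,fy=3,interpolation=cv2.INTER_NEAREST))
go(0.66,.165,.24,np.radians(132.5))
E
```

```text
t: 17.92
eef_pos: [0.3766, -0.2936, 0.1256]
ee_rot: [[-0.737, -0.676, -0.001], [-0.676, 0.737, -0.0], [0.001, 0.0, -1.0]]
ft_force: [0.3, 0.4, -0.2]
grip_width: 0.415
t: 18.83
eef_pos: [0.3777, -0.2946, 0.2413]
ee_rot: [[-0.737, -0.676, 0.003], [-0.676, 0.737, -0.004], [0.001, -0.005, -1.0]]
ft_force: [-0.7, 0.1, -0.6]
grip_width: 0.595
t 18.88 pos [ 0.3769 -0.2938  0.2396] grip 0.6 F [-0.6 -0.9 -0.8]
units [-1.7289  0.4898 -0.0035] ntip 12.438453704627463
tool y yaw deg 132.51 tilt [ 0.02 -0.1 ] j [-0.83  0.16 -0.32  1.09 -0.   -1.57]
twistz units 0.0001 tilt fix units
tiltfix twist units [-0.0009 -0.0006  0.    ]
```

View pics/w15c.png

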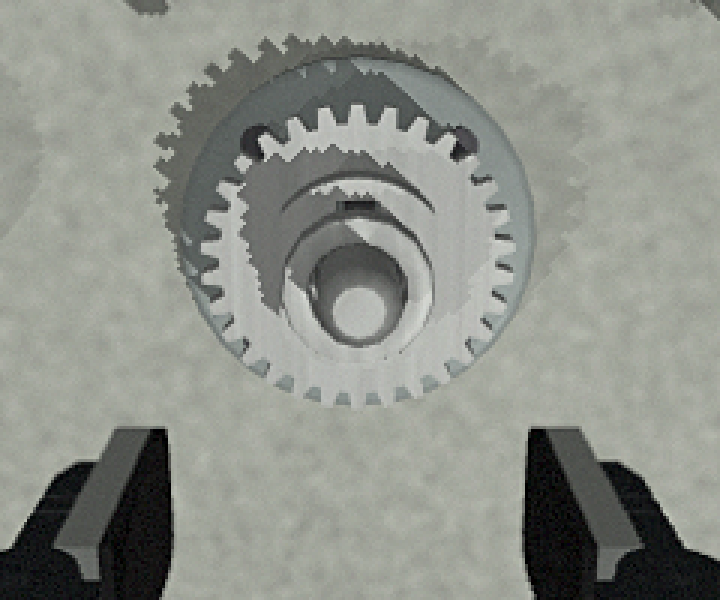

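```bash
python3 -m pendant '[{"translation":[-0.062,0.017,0],"twist":[0,0,0],"grip":0.6},{"translation":[-0.126,0.0344,0],"twist":[0,0,0],"grip":0.6},{"translation":[-0.126,0.0344,0],"twist":[0,0,0],"grip":0.6},{"translation":[-0.126,0.0344,0],"twist":[0,0,0],"grip":0.6},{"translation":[-0.126,0.0344,0],"twist":[0,0,0],"grip":0.6},{"translation":[-0.126,0.0344,0],"twist":[0,0,0],"grip":0.6},{"translation":[-0.126,0.0344,0],"twist":[0,0,0],"grip":0.6},{"translation":[-0.126,0.0344,0],"twist":[0,0,0],"grip":0.6},{"translation":[-0.126,0.0344,0],"twist":[0,0,0],"grip":0.6},{"translation":[-0.126,0.0344,0],"twist":[0,0,0],"grip":0.6},{"translation":[-0.126,0.0344,0],"twist":[0,0,0],"grip":0.6},{"translation":[-0.126,0.0344,0],"twist":[0,0,0],"grip":0.6},{"translation":[-0.126,0.0344,0],"twist":[0,0,0],"grip":0.6},{"translation":[-0.126,0.0344,0],"twist":[0,0,0],"grip":0.6},{"translation":[-0.062,0.017,0.03],"twist":[0,0,0],"grip":0.6},{"translation":[0,0,0.08],"twist":[0,0,0],"grip":0.6},{"translation":[0,0,0.02],"twist":[0,0,0],"grip":0.6},{"translation":[0,0,0],"twist":[0,0,0],"grip":0.6},{"translation":[0,0,0],"twist":[0,0,0],"grip":0.6}]'
python3 - <<'E'
from h import *
go(0.6688,.170,.2,np.radians(132.5))
c=cam("wrist","w16")
E
```

```text
t: 20.47
eef_pos: [0.6676, 0.1693, 0.1981]
ee_rot: [[-0.738, -0.675, -0.005], [-0.675, 0.738, -0.001], [0.004, 0.002, -1.0]]
ft_force: [0.0, 0.0, 0.1]
grip_width: 0.598
t 20.47 pos [0.6676 0.1693 0.1981] grip 0.598 F [0.  0.  0.1]
units [-0.0044 -0.0008 -0.0063] ntip 0.04547495734021372
tool y yaw deg 132.47 tilt [-0.27 -0.06] j [ 0.13  0.58  0.2   1.2  -0.   -0.61]
twistz units -0.0004 tilt fix units
tiltfix twist units [ 0.0015 -0.0027  0.    ]
```

View pics/w16.png

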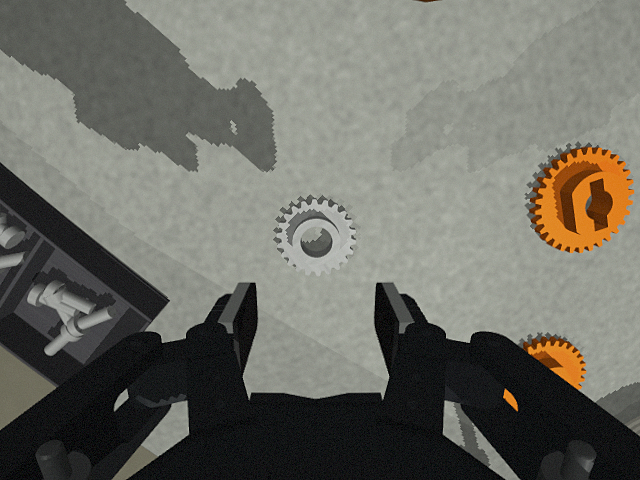

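Run:
```python
from h import *
c=cam("wrist")
s=ctrl.state();R=s["ee_rot"];p=s["eef_pos"]; P=onz(c,[(316,238)],.016)[0]
t=R.T@(P-p);print(t,p, "units",(t-[.0005,.0016,0])/.3)
go(p[0],p[1],.105)
```

```text
[-0.00301125  0.00252057  0.18442539] [0.66884132 0.16912772 0.20042739] units [-0.01170418  0.00306856  0.61475131]
t 20.57 pos [0.6688 0.1691 0.2004] grip 0.601 F [ 0.   0.8 -0.3]
units [-2.000e-04  0.000e+00  3.181e-01] ntip 2.288426138361702
tool y yaw deg 132.44 tilt [-0.02 -0.03] j [ 0.13  0.58  0.2   1.2  -0.   -0.61]
tiltfix twist units [-0.0001 -0.0004  0.    ]
```

```bash
python3 -m pendant '[{"translation":[-0.0117,0.003,0.03],"twist":[0,0,0],"grip":0.6},{"translation":[0,0,0.1],"twist":[0,0,0],"grip":0.6},{"translation":[0,0,0.1],"twist":[0,0,0],"grip":0.6},{"translation":[0,0,0.08],"twist":[0,0,0],"grip":0.6},{"translation":[0,0,0],"twist":[0,0,0],"grip":0.6},{"translation":[0,0,0],"twist":[0,0,0],"grip":0.6},{"translation":[0,0,0],"twist":[0,0,0],"grip":0.6}]'
python3 - <<'E'
from h import *
c=cam("wrist","w17"); go(0.3763,.2901,.082,np.radians(132.5))
cv2.imwrite("pics/w17c.png",cv2.resize(c["frame"][230:380,220:420,::-1],None,fx=4,fy=4))
E
```

```text
t: 21.15
eef_pos: [0.6718, 0.1729, 0.1085]
ee_rot: [[-0.737, -0.675, 0.002], [-0.675, 0.737, -0.0], [-0.001, -0.001, -1.0]]
ft_force: [0.1, 0.1, -0.6]
grip_width: 0.594
t 21.2 pos [0.6722 0.173  0.1092] grip 0.601 F [0. 1. 1.]
units [0.464  0.9542 0.0876] ntip 6.864631947804815
tool y yaw deg 132.49 tilt [0.18 0.01] j [ 0.14  0.65  0.09  1.01 -0.   -0.61]
twistz units -0.0001 tilt fix units
tiltfix twist units [-0.0013  0.0015  0.    ]
```

View pics/w17c.png

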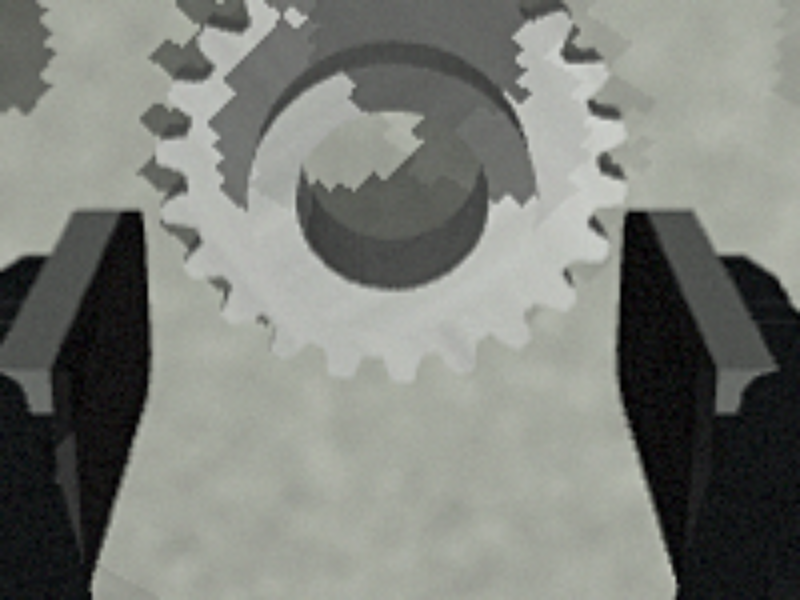

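Run:
```python
from h import *
c=cam("wrist")
s=ctrl.state();R=s["ee_rot"];p=s["eef_pos"]; P=onz(c,[(317.6,279.6),(220+392/4-.4,230+290/4-.4),(220+392/4-.4,230+110/4-.4)],.016)
t=(P-p)@R;print(t,p)
go(p[0],p[1],.079)
```

```text
[[ 0.00030512  0.00258292  0.09336333]
 [-0.01206476  0.00261319  0.09339682]
 [ 0.01218432  0.00255444  0.09333116]] [0.67232724 0.17310065 0.10936952]
t 21.25 pos [0.6723 0.1731 0.1094] grip 0.598 F [ 0.6 -0.4  0.7]
units [0.0003 0.0002 0.1012] ntip 0.7282811544750715
tool y yaw deg 132.5 tilt [0.2  0.01] j [ 0.14  0.64  0.09  1.01 -0.   -0.61]
tiltfix twist units [-0.0015  0.0017  0.    ]
```

```bash
python3 -m pendant '[{"translation":[0,0.0035,0.04],"twist":[-0.001,0.0015,0],"grip":0.6},{"translation":[0,0,0.03],"twist":[0,0,0],"grip":0.6},{"translation":[0,0,0.03],"twist":[0,0,0],"grip":0.6},{"translation":[0,0,0],"twist":[0,0,0],"grip":0.6},{"translation":[0,0,0],"twist":[0,0,0],"grip":0.3},{"translation":[0,0,0],"twist":[0,0,0],"grip":0.3},{"translation":[0,0,0],"twist":[0,0,0],"grip":0.3},{"translation":[0,0,0],"twist":[0,0,0],"grip":0.3},{"translation":[0,0,0],"twist":[0,0,0],"grip":0.3},{"translation":[0,0,0],"twist":[0,0,0],"grip":0.3}]' 50
python3 - <<'E'
from h import *
c=cam("wrist","w18"); go(0.3763,.2901,.0745,np.radians(132.5))
cv2.imwrite("pics/w18c.png",cv2.resize(c["frame"][230:380,220:420,::-1],None,fx=4,fy=4))
E
```

```text
t: 22.08
eef_pos: [0.6711, 0.1736, 0.078]
ee_rot: [[-0.737, -0.676, -0.001], [-0.676, 0.737, -0.001], [0.001, -0.0, -1.0]]
ft_force: [-0.2, -1.8, 9.2]
grip_width: 0.396
t 22.13 pos [0.6711 0.1736 0.078 ] grip 0.396 F [ 0.3 -1.   8.1]
units [0.4621 0.9501 0.0119] ntip 6.8353813559173675
tool y yaw deg 132.5 tilt [-0.03 -0.06] j [ 0.14  0.67  0.05  0.95 -0.   -0.6 ]
twistz units -0.0 tilt fix units
tiltfix twist units [-0.0003 -0.0007  0.    ]
```

View pics/w18c.png

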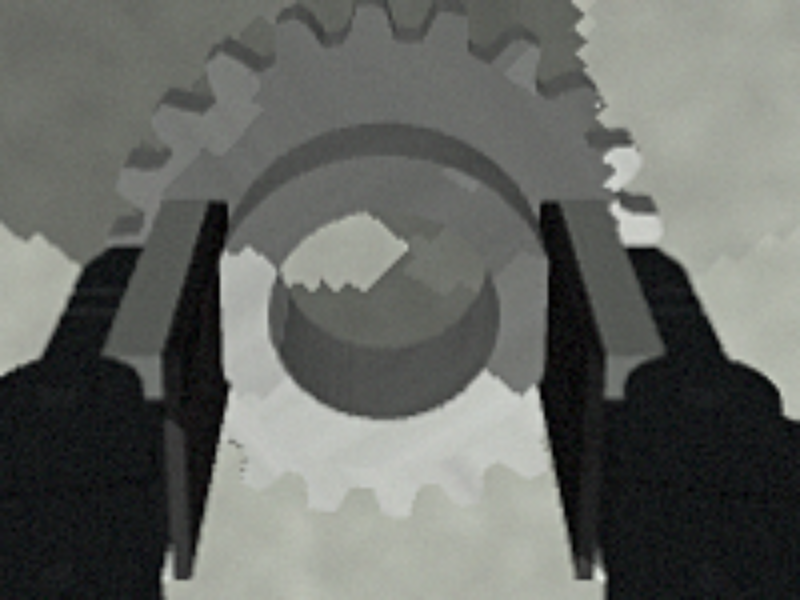

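```bash
python3 - <<'E'
from h import *
c=cam("wrist")
s=ctrl.state();R=s["ee_rot"];p=s["eef_pos"]; P=onz(c,[(315.6,308.4)],.016)[0]
print(R.T@(P-p),p)
E
python3 -m pendant '[{"translation":[0,0,-0.03],"twist":[0,0,0],"grip":0.3},{"translation":[0,0,-0.1],"twist":[0,0,0],"grip":0.3},{"translation":[0,0,-0.13],"twist":[0,0,0],"grip":0.3},{"translation":[0,0,-0.13],"twist":[0,0,0],"grip":0.3},{"translation":[0,0,-0.13],"twist":[0,0,0],"grip":0.3},{"translation":[0,0,-0.03],"twist":[0,0,0],"grip":0.3},{"translation":[0,0,0],"twist":[0,0,0],"grip":0.3},{"translation":[0,0,0],"twist":[0,0,0],"grip":0.3}]'
python3 - <<'E'
from h import *
go(0.3768,-.2934,.24,np.radians(132.5))
E
```

```text
[0.00012388 0.00148372 0.06201749] [0.67108803 0.17359254 0.07801794]
t: 22.85
eef_pos: [0.6703, 0.1739, 0.241]
ee_rot: [[-0.737, -0.676, -0.004], [-0.676, 0.737, -0.001], [0.004, 0.002, -1.0]]
ft_force: [-0.1, -0.9, -3.3]
grip_width: 0.396
t 22.85 pos [0.6703 0.1739 0.241 ] grip 0.396 F [-0.1 -0.9 -3.3]
units [ 1.7739 -0.487   0.0088] ntip 12.76164052376464
tool y yaw deg 132.51 tilt [-0.24 -0.05] j [ 0.14  0.57  0.29  1.29 -0.   -0.6 ]
twistz units 0.0001 tilt fix units
tiltfix twist units [ 0.0013 -0.0023  0.    ]
```

```bash
python3 -m pendant '[{"translation":[0.068,-0.018,0],"twist":[0,0,0],"grip":0.3},{"translation":[0.126,-0.0347,0],"twist":[0,0,0],"grip":0.3},{"translation":[0.126,-0.0347,0],"twist":[0,0,0],"grip":0.3},{"translation":[0.126,-0.0347,0],"twist":[0,0,0],"grip":0.3},{"translation":[0.126,-0.0347,0],"twist":[0,0,0],"grip":0.3},{"translation":[0.126,-0.0347,0],"twist":[0,0,0],"grip":0.3},{"translation":[0.126,-0.0347,0],"twist":[0,0,0],"grip":0.3},{"translation":[0.126,-0.0347,0],"twist":[0,0,0],"grip":0.3},{"translation":[0.126,-0.0347,0],"twist":[0,0,0],"grip":0.3},{"translation":[0.126,-0.0347,0],"twist":[0,0,0],"grip":0.3},{"translation":[0.126,-0.0347,0],"twist":[0,0,0],"grip":0.3},{"translation":[0.126,-0.0347,0],"twist":[0,0,0],"grip":0.3},{"translation":[0.126,-0.0347,0],"twist":[0,0,0],"grip":0.3},{"translation":[0.126,-0.0347,0],"twist":[0,0,0],"grip":0.3},{"translation":[0.068,-0.018,0],"twist":[0,0,0],"grip":0.3},{"translation":[0,0,0.05],"twist":[0,0,0],"grip":0.3},{"translation":[0,0,0.08],"twist":[0,0,0],"grip":0.3},{"translation":[0,0,0.05],"twist":[0,0,0],"grip":0.3},{"translation":[0,0,0],"twist":[0,0,0],"grip":0.3},{"translation":[0,0,0],"twist":[0,0,0],"grip":0.3}]'
python3 -m pendant '[{"translation":[0,0,0],"twist":[0,0,0],"grip":0.3},{"translation":[0,0,0],"twist":[0,0,0],"grip":0.3}]'
python3 - <<'E'
from h import *
go(0.3768,-.2934,.17,np.radians(132.5))
c=cam("wrist","w19")
cv2.imwrite("pics/w19c.png",cv2.resize(c["frame"][230:380,220:420,::-1],None,fx=4,fy=4))
E
```

```text
t: 24.52
eef_pos: [0.3751, -0.2918, 0.1864]
ee_rot: [[-0.737, -0.676, -0.008], [-0.676, 0.737, 0.004], [0.003, 0.009, -1.0]]
ft_force: [0.9, -1.1, -1.3]
grip_width: 0.39
t: 24.68
eef_pos: [0.3771, -0.2935, 0.1895]
ee_rot: [[-0.737, -0.676, -0.003], [-0.676, 0.737, -0.001], [0.003, 0.001, -1.0]]
ft_force: [0.1, 0.8, -0.6]
grip_width: 0.397
t 24.68 pos [ 0.3771 -0.2935  0.1895] grip 0.397 F [ 0.1  0.8 -0.6]
units [0.0001 0.0008 0.0649] ntip 0.46719884943830264
tool y yaw deg 132.53 tilt [-0.19 -0.07] j [-0.83  0.2  -0.4   0.98 -0.   -1.57]
twistz units 0.0004 tilt fix units
tiltfix twist units [ 0.0009 -0.0021  0.    ]
```

View pics/w19c.png

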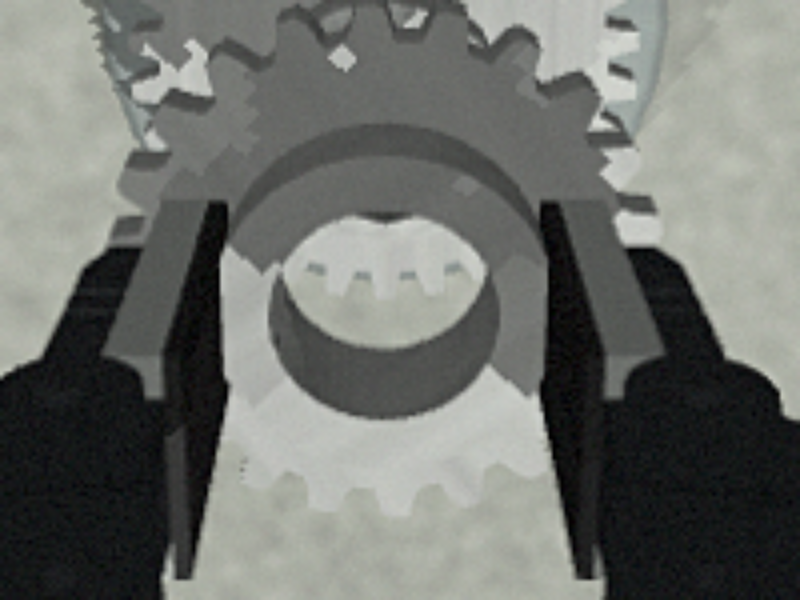

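```bash
python3 -m pendant '[{"translation":[0,0.0005,0.03],"twist":[0.0009,-0.002,0],"grip":0.3},{"translation":[0,0,0.04],"twist":[0,0,0],"grip":0.3},{"translation":[0,0,0.025],"twist":[0,0,0],"grip":0.3},{"translation":[0,0,0.015],"twist":[0,0,0],"grip":0.3},{"translation":[0,0,0],"twist":[0,0,0],"grip":0.3},{"translation":[0,0,0],"twist":[0,0,0],"grip":0.3},{"translation":[0,0,0],"twist":[0,0,0],"grip":0.3}]'
python3 - <<'E'
from h import *
go(0.3768,-.2934,.142,np.radians(132.5))
c=cam("wrist","w20")
cv2.imwrite("pics/w20c.png",cv2.resize(c["frame"][230:380,220:420,::-1],None,fx=4,fy=4))
E
```

```text
t: 25.32
eef_pos: [0.3768, -0.2936, 0.1565]
ee_rot: [[-0.737, -0.676, 0.0], [-0.676, 0.737, -0.0], [0.0, -0.0, -1.0]]
ft_force: [-0.5, 0.3, -1.2]
grip_width: 0.395
t 25.32 pos [ 0.3768 -0.2936  0.1565] grip 0.395 F [-0.5  0.3 -1.2]
units [-0.0004  0.0006  0.0483] ntip 0.34756527030824935
tool y yaw deg 132.51 tilt [ 0.01 -0.02] j [-0.83  0.23 -0.45  0.89 -0.   -1.57]
twistz units 0.0001 tilt fix units
tiltfix twist units [-0.0002 -0.0001  0.    ]
```

View pics/w20c.png

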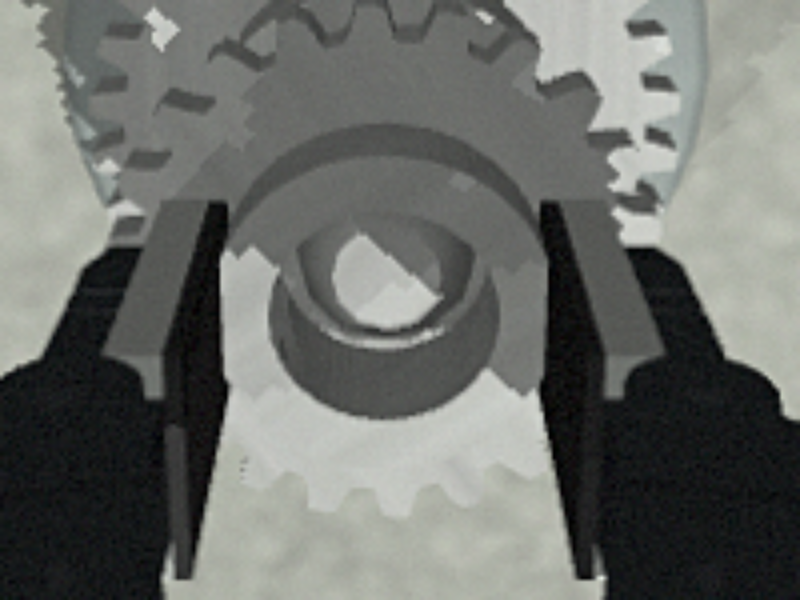

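```bash
python3 -m pendant '[{"translation":[0,0,0.015],"twist":[0,0,0],"grip":0.3},{"translation":[0,0,0.015],"twist":[0,0,0],"grip":0.3},{"translation":[0,0,0.01],"twist":[0,0,0],"grip":0.3},{"translation":[0,0,0.004],"twist":[0,0,0],"grip":0.3},{"translation":[0,0,0],"twist":[0,0,0],"grip":0.3},{"translation":[0,0,0],"twist":[0,0,0],"grip":0.3},{"translation":[0,0,0],"twist":[0,0,0],"grip":0.3}]'
```

```text
t: 25.95
eef_pos: [0.3767, -0.2934, 0.143]
ee_rot: [[-0.737, -0.676, -0.0], [-0.676, 0.737, 0.0], [0.0, 0.0, -1.0]]
ft_force: [-0.5, 0.4, -2.1]
grip_width: 0.394
```

```bash
python3 -m pendant '[{"translation":[0,0,0.003],"twist":[0,0,0],"grip":0.3},{"translation":[0,0,0],"twist":[0,0,0],"grip":0.3},{"translation":[0,0,0],"twist":[0,0,0],"grip":0.55},{"translation":[0,0,0],"twist":[0,0,0],"grip":0.6},{"translation":[0,0,0],"twist":[0,0,0],"grip":0.6},{"translation":[0,0,-0.04],"twist":[0,0,0],"grip":0.6},{"translation":[0,0,-0.1],"twist":[0,0,0],"grip":0.6},{"translation":[0,0,-0.13],"twist":[0,0,0],"grip":0.6},{"translation":[0,0,-0.05],"twist":[0,0,0],"grip":0.6},{"translation":[0,0,0],"twist":[0,0,0],"grip":0.6},{"translation":[0,0,0],"twist":[0,0,0],"grip":0.6}]'
python3 - <<'E'
from h import *
c=cam("wrist","w21"); f=c["frame"][:,:,::-1]
cv2.imwrite("pics/w21c.png",cv2.resize(f[140:340,200:440],None,fx=3,fy=3,interpolation=cv2.INTER_NEAREST))
go(0.4715,-.0825,.24,np.radians(132.5))
E
```

```text
t: 26.87
eef_pos: [0.3772, -0.294, 0.2391]
ee_rot: [[-0.737, -0.676, 0.002], [-0.676, 0.737, -0.002], [0.0, -0.003, -1.0]]
ft_force: [0.4, 0.0, -0.6]
grip_width: 0.602
t 26.92 pos [ 0.3766 -0.2934  0.2379] grip 0.598 F [ 0.  -0.9 -0.9]
units [-0.7081  0.3044 -0.0072] ntip 5.093920207621038
tool y yaw deg 132.51 tilt [-0.   -0.01] j [-0.83  0.16 -0.32  1.09 -0.   -1.57]
twistz units 0.0001 tilt fix units
tiltfix twist units [-0.     -0.0001  0.    ]
```

View pics/w21c.png

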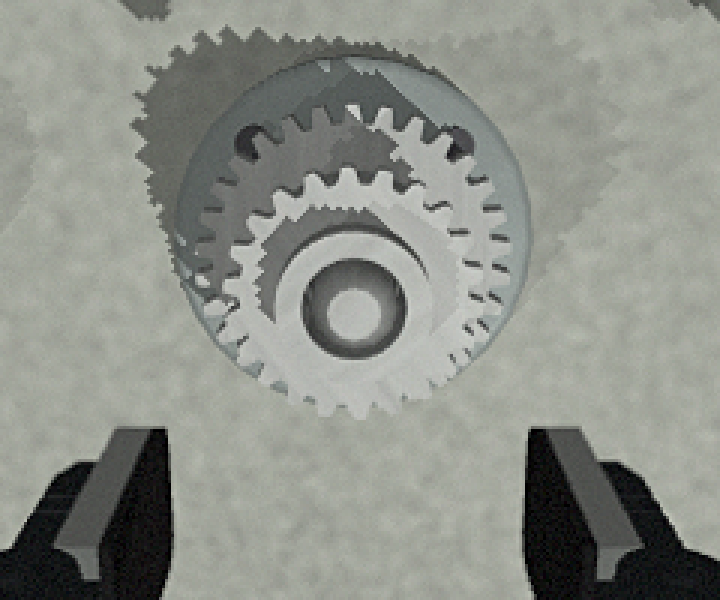

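```bash
python3 -m pendant '[{"translation":[-0.059,0.0254,0],"twist":[0,0,0],"grip":0.6},{"translation":[-0.118,0.0507,0],"twist":[0,0,0],"grip":0.6},{"translation":[-0.118,0.0507,0],"twist":[0,0,0],"grip":0.6},{"translation":[-0.118,0.0507,0],"twist":[0,0,0],"grip":0.6},{"translation":[-0.118,0.0507,0],"twist":[0,0,0],"grip":0.6},{"translation":[-0.118,0.0507,0],"twist":[0,0,0],"grip":0.6},{"translation":[-0.059,0.0254,0.05],"twist":[0,0,0],"grip":0.6},{"translation":[0,0,0.1],"twist":[0,0,0],"grip":0.6},{"translation":[0,0,0.1],"twist":[0,0,0],"grip":0.6},{"translation":[0,0,0.05],"twist":[0,0,0],"grip":0.6},{"translation":[0,0,0],"twist":[0,0,0],"grip":0.6},{"translation":[0,0,0],"twist":[0,0,0],"grip":0.6},{"translation":[0,0,0],"twist":[0,0,0],"grip":0.6},{"translation":[0,0,0],"twist":[0,0,0],"grip":0.6}]'
python3 - <<'E'
from h import *
c=cam("wrist","w22")
go(0.4715,-.0825,.11,np.radians(132.5))
E
```

```text
t: 28.08
eef_pos: [0.4722, -0.083, 0.149]
ee_rot: [[-0.737, -0.675, 0.001], [-0.675, 0.737, -0.0], [-0.001, -0.001, -1.0]]
ft_force: [-0.6, -0.5, 0.5]
grip_width: 0.603
t 28.13 pos [ 0.4723 -0.083   0.1492] grip 0.598 F [-0.2  1.   0.4]
units [0.0009 0.0034 0.1306] ntip 0.9394853145145188
tool y yaw deg 132.49 tilt [ 0.1  -0.03] j [-0.34  0.24 -0.46  0.87  0.   -1.08]
twistz units -0.0002 tilt fix units
tiltfix twist units [-0.001   0.0006  0.    ]
```

View pics/w22.png

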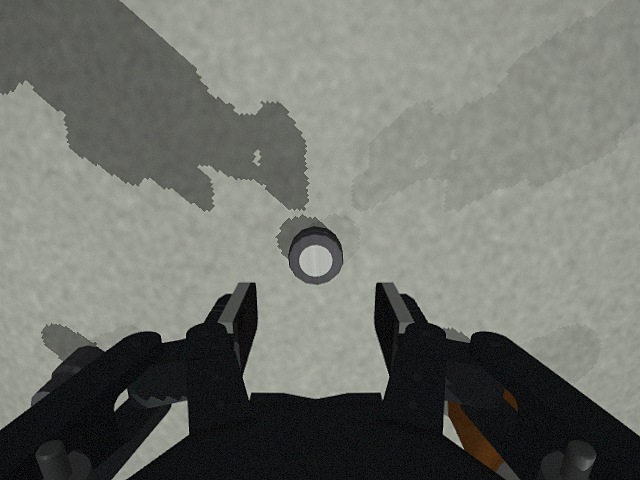

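Run:
```python
from h import *
c=cam("wrist")
s=ctrl.state();R=s["ee_rot"];p=s["eef_pos"]; P=onz(c,[(316,261)],.019)[0]
t=R.T@(P-p);print(t,p)
print("units",(t-[.0002,.0016,0])/.3, "dz", (p[2]-.080)/.3)
```

```text
[-0.00307055  0.00179762  0.13017245] [ 0.47228286 -0.08302281  0.14917232]
units [-0.01090184  0.00065873  0.43390816] dz 0.23057439451438488
```

```bash
python3 -m pendant '[{"translation":[-0.0109,0.0007,0.02],"twist":[-0.001,0.0006,0],"grip":0.6},{"translation":[0,0,0.06],"twist":[0,0,0],"grip":0.6},{"translation":[0,0,0.07],"twist":[0,0,0],"grip":0.6},{"translation":[0,0,0.06],"twist":[0,0,0],"grip":0.6},{"translation":[0,0,0.027],"twist":[0,0,0],"grip":0.6},{"translation":[0,0,0],"twist":[0,0,0],"grip":0.6},{"translation":[0,0,0],"twist":[0,0,0],"grip":0.6},{"translation":[0,0,0],"twist":[0,0,0],"grip":0.2},{"translation":[0,0,0],"twist":[0,0,0],"grip":0.2},{"translation":[0,0,0],"twist":[0,0,0],"grip":0.2},{"translation":[0,0,0],"twist":[0,0,0],"grip":0.2},{"translation":[0,0,0],"twist":[0,0,0],"grip":0.2},{"translation":[0,0,0],"twist":[0,0,0],"grip":0.2}]' 40
python3 - <<'E'
from h import *
c=cam("wrist","w23"); go(0.3768,-.2934,.0745,np.radians(132.5))
cv2.imwrite("pics/w23c.png",cv2.resize(c["frame"][230:380,220:420,::-1],None,fx=4,fy=4))
E
```

```text
t: 29.27
eef_pos: [0.4746, -0.0805, 0.0782]
ee_rot: [[-0.737, -0.676, 0.0], [-0.676, 0.737, -0.0], [-0.0, -0.0, -1.0]]
ft_force: [-1.4, -0.1, 6.4]
grip_width: 0.375
t 29.32 pos [ 0.4745 -0.0804  0.0782] grip 0.376 F [-1.3 -0.1  6.1]
units [ 0.7198 -0.3031  0.0124] ntip 5.178758469959296
tool y yaw deg 132.51 tilt [ 0.02 -0.  ] j [-0.33  0.33 -0.54  0.7   0.   -1.08]
twistz units 0.0001 tilt fix units
tiltfix twist units [-0.0002  0.0001  0.    ]
```

View pics/w23c.png

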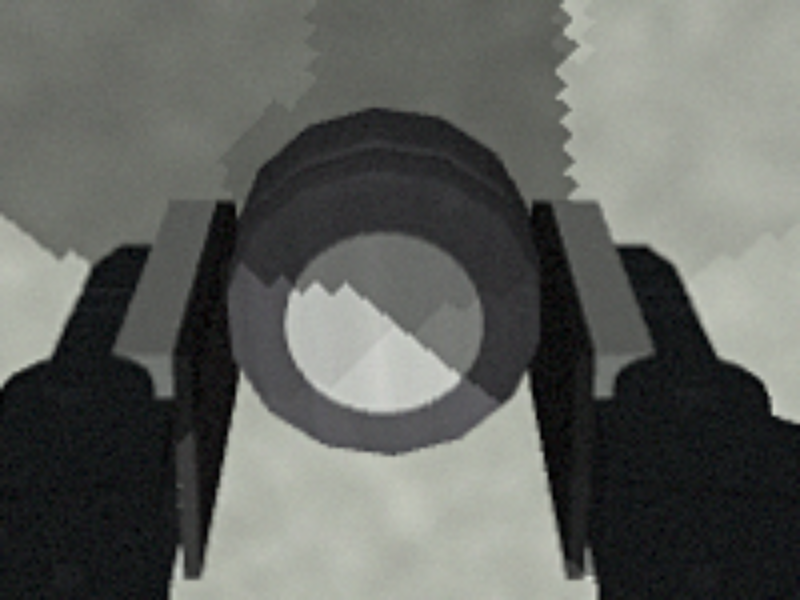

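```bash
python3 - <<'E'
from h import *
c=cam("wrist")
s=ctrl.state();R=s["ee_rot"];p=s["eef_pos"]; P=onz(c,[(315.6,310.1)],.019)[0]
print(R.T@(P-p),p)
E
python3 -m pendant '[{"translation":[0,0,-0.03],"twist":[0,0,0],"grip":0.2},{"translation":[0,0,-0.1],"twist":[0,0,0],"grip":0.2},{"translation":[0,0,-0.13],"twist":[0,0,0],"grip":0.2},{"translation":[0,0,-0.13],"twist":[0,0,0],"grip":0.2},{"translation":[0,0,-0.1],"twist":[0,0,0],"grip":0.2},{"translation":[0.06,-0.025,0],"twist":[0,0,0],"grip":0.2},{"translation":[0.12,-0.05,0],"twist":[0,0,0],"grip":0.2},{"translation":[0.12,-0.05,0],"twist":[0,0,0],"grip":0.2},{"translation":[0.12,-0.05,0],"twist":[0,0,0],"grip":0.2},{"translation":[0.12,-0.05,0],"twist":[0,0,0],"grip":0.2},{"translation":[0.12,-0.05,0],"twist":[0,0,0],"grip":0.2},{"translation":[0.06,-0.028,0],"twist":[0,0,0],"grip":0.2},{"translation":[0,0,0],"twist":[0,0,0],"grip":0.2},{"translation":[0,0,0],"twist":[0,0,0],"grip":0.2},{"translation":[0,0,0],"twist":[0,0,0],"grip":0.2},{"translation":[0,0,0],"twist":[0,0,0],"grip":0.2}]'
python3 - <<'E'
from h import *
go(0.3768,-.2934,.175,np.radians(132.5))
E
```

```text
[0.00076156 0.00147101 0.05923127] [ 0.47454661 -0.08043919  0.07823178]
t: 30.7
eef_pos: [0.3764, -0.2922, 0.2241]
ee_rot: [[-0.736, -0.677, -0.002], [-0.677, 0.736, 0.001], [0.001, 0.002, -1.0]]
ft_force: [-0.6, 1.0, -0.8]
grip_width: 0.376
t 30.7 pos [ 0.3764 -0.2922  0.2241] grip 0.376 F [-0.6  1.  -0.8]
units [ 0.0015 -0.0044  0.1638] ntip 1.1785238045382793
tool y yaw deg 132.58 tilt [-0.12  0.07] j [-0.83  0.17 -0.34  1.06 -0.   -1.57]
twistz units 0.0009 tilt fix units
tiltfix twist units [ 0.0015 -0.0005  0.    ]
```

```bash
python3 -m pendant '[{"translation":[0,-0.003,0.03],"twist":[0.001,0,0],"grip":0.2},{"translation":[0,0,0.06],"twist":[0,0,0],"grip":0.2},{"translation":[0,0,0.05],"twist":[0,0,0],"grip":0.2},{"translation":[0,0,0.024],"twist":[0,0,0],"grip":0.2},{"translation":[0,0,0],"twist":[0,0,0],"grip":0.2},{"translation":[0,0,0],"twist":[0,0,0],"grip":0.2},{"translation":[0,0,0],"twist":[0,0,0],"grip":0.2}]'
python3 - <<'E'
from h import *
go(0.3768,-.2934,.1582,np.radians(132.5))
c=cam("wrist","w24")
cv2.imwrite("pics/w24c.png",cv2.resize(c["frame"][230:380,220:420,::-1],None,fx=4,fy=4))
E
```

```text
t: 31.28
eef_pos: [0.3772, -0.2939, 0.1753]
ee_rot: [[-0.737, -0.676, -0.0], [-0.676, 0.737, -0.001], [0.001, -0.001, -1.0]]
ft_force: [0.3, 0.3, -0.4]
grip_width: 0.378
t 31.28 pos [ 0.3772 -0.2939  0.1753] grip 0.378 F [ 0.3  0.3 -0.4]
units [-0.0003  0.0021  0.0571] ntip 0.4108368486133172
tool y yaw deg 132.55 tilt [-0.03 -0.06] j [-0.83  0.21 -0.42  0.94 -0.   -1.57]
twistz units 0.0005 tilt fix units
tiltfix twist units [-0.0003 -0.0007  0.    ]
```

View pics/w24c.png

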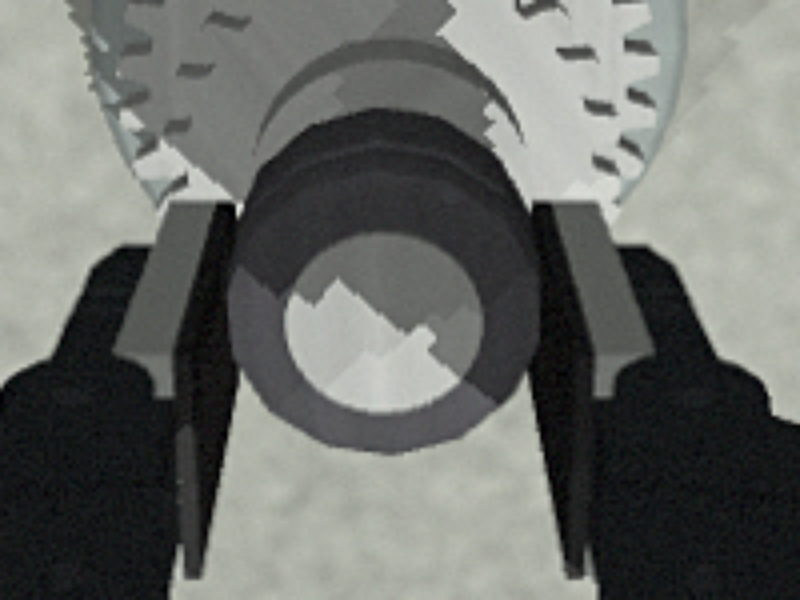

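Aligned (small gear's hub centred at u≈388, cap at 384). Lower.

```bash
python3 -m pendant '[{"translation":[-0.001,0.0015,0.015],"twist":[0,0,0],"grip":0.2},{"translation":[0,0,0.015],"twist":[0,0,0],"grip":0.2},{"translation":[0,0,0.015],"twist":[0,0,0],"grip":0.2},{"translation":[0,0,0.007],"twist":[0,0,0],"grip":0.2},{"translation":[0,0,0],"twist":[0,0,0],"grip":0.2},{"translation":[0,0,0],"twist":[0,0,0],"grip":0.2},{"translation":[0,0,0],"twist":[0,0,0],"grip":0.2}]'
```

```text
t: 31.92
eef_pos: [0.3765, -0.2934, 0.1592]
ee_rot: [[-0.737, -0.676, -0.001], [-0.676, 0.737, -0.0], [0.001, 0.001, -1.0]]
ft_force: [-0.3, -0.3, -1.6]
grip_width: 0.371
```

```bash
python3 -m pendant '[{"translation":[0,0,0.003],"twist":[0,0,0],"grip":0.2},{"translation":[0,0,0],"twist":[0,0,0],"grip":0.2},{"translation":[0,0,0],"twist":[0,0,0],"grip":0.2},{"translation":[0,0,0],"twist":[0,0,0],"grip":0.55},{"translation":[0,0,0],"twist":[0,0,0],"grip":0.6},{"translation":[0,0,0],"twist":[0,0,0],"grip":0.6},{"translation":[0,0,-0.04],"twist":[0,0,0],"grip":0.6},{"translation":[0,0,-0.1],"twist":[0,0,0],"grip":0.6},{"translation":[0,0,-0.13],"twist":[0,0,0],"grip":0.6},{"translation":[0,0,-0.05],"twist":[0,0,0],"grip":0.6},{"translation":[0,0,0],"twist":[0,0,0],"grip":0.6},{"translation":[0,0,0],"twist":[0,0,0],"grip":0.6},{"translation":[0,0,0],"twist":[0,0,0],"grip":0.6},{"translation":[0,0,0],"twist":[0,0,0],"grip":0.6}]'
python3 - <<'E'
from h import *
c=cam("wrist","w25"); f=c["frame"][:,:,::-1]
a=cv2.resize(f[140:340,200:440],None,fx=2.5,fy=2.5)
s=cam("scene"); g=s["frame"][:,:,::-1]; b=cv2.resize(g[120:220,170:290],None,fx=5,fy=5)
cv2.imwrite("pics/w25c.png",a); cv2.imwrite("pics/s25c.png",b)
# predicted scene pixels of stack: axis at heights
ax=np.array([.3755,-.2936])
print({z:proj(s,[[*ax,z]])[0].round(1).tolist() for z in (.038,.052,.064,.080,.099)})
print({z:((proj(s,[[*ax,z]])[0]-[170,120])*5).round(0).tolist() for z in (.038,.052,.064,.080,.099)})
print("wrist pred cap top",((proj(c,[[*ax,.099]])[0]-[200,140])*2.5).round(0))
E
```

```text
t: 33.08
eef_pos: [0.3761, -0.2927, 0.2529]
ee_rot: [[-0.737, -0.676, -0.003], [-0.676, 0.737, 0.001], [0.001, 0.003, -1.0]]
ft_force: [0.8, 0.2, -0.7]
grip_width: 0.601
{0.038: [230.9, 167.7], 0.052: [230.3, 162.9], 0.064: [229.8, 158.8], 0.08: [229.1, 153.1], 0.099: [228.3, 146.3]}
{0.038: [304.0, 239.0], 0.052: [301.0, 215.0], 0.064: [299.0, 194.0], 0.08: [296.0, 166.0], 0.099: [291.0, 132.0]}
wrist pred cap top [280. 259.]
```

View pics/w25c.png

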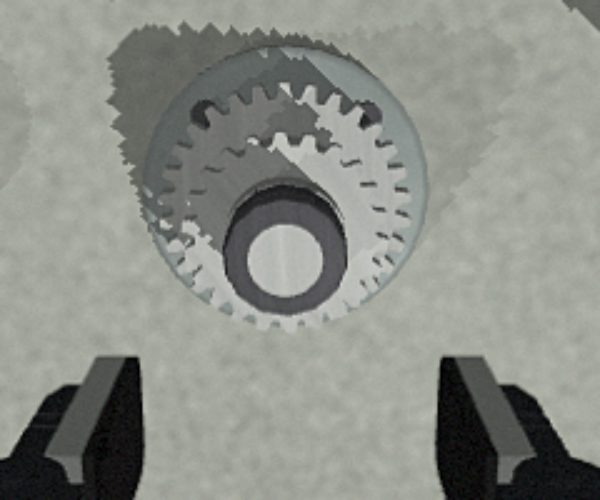

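View pics/s25c.png

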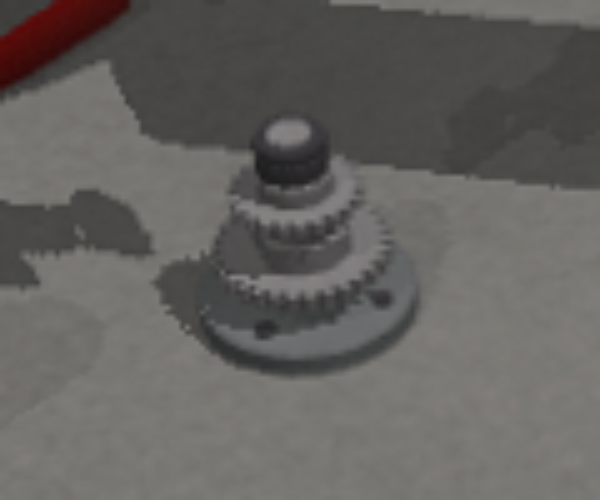

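Run:
```python
from h import *
s=ctrl.state(); print(s["t"],s["qd"].round(3),s["ft_force"].round(1))
print(ctrl.close_job())
```

```text
33.1833 [ 0.001 -0.001  0.007  0.002 -0.001  0.001] [ 0.8  0.1 -0.3]
the job is handed in; nothing more can be done
None
```

I built the shaft from the bottom in the order asked: big gear turned so its notches went over the keys, then spacer, small gear and end cap. I handed the job in at about 33 s of the 128 s allowed.

- **Stack:** The last wrist and scene pictures show all four parts flat and centred on the shaft. In the scene picture the cap's top disc is within about half a pixel of where a fully seated stack would put it. Each part went down to within about 1 mm of its seat with no jamming force before I released it.
- **Robot:** At hand-in the gripper was open, about 9 cm above the stack, with the arm at rest and touching nothing.
- **Mug, jar and socket:** Every carry passed well above them and nothing in the forces or pictures showed a touch. I did not measure their positions again at the end.
- **Disagreements and small contacts:** The wrist camera read sideways positions about 1.5–2 mm off from the gripper centre, which I allowed for. There was a brief upward push of 6–9 N when I gripped the small gear and the cap, which is well below the limits.

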